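# Make up the glassware trays for two practicals

## Task

Make up the two glassware trays for the afternoon practicals, one piece to a compartment, every piece standing upright on the tray's floor: the three-compartment tray (titration) gets the larger conical flask, the tall beaker and the measuring cylinder; the two-compartment tray (crystallisation) gets the smaller conical flask and the crystallising dish. The tall beaker is stored inside the dish and has to come out of it. It is glass, so set each piece down without dropping it or tipping it over, let go of everything, and leave the wash bottle, the dropper bottle and the cork ring where they are.

Things in the scene. Friction and masses are not known exactly. Their poses are not given: they have to be found in the camera images.
- tray3: Fixed grey plastic tray, THREE equal compartments in a row along its x axis; 264 x 122 mm, 18 mm high. Each compartment 84 mm (x) by 116 mm (y) inside; floor 3 mm thick; walls and dividers 3 mm, 15 mm above the floor. Origin: centre of the underside; z up. Compartment centres at x = -87, 0 and +87 mm, y = 0. Left or right of the stock, row pointing roughly away from the robot.
- tray2: Fixed grey plastic tray, TWO equal compartments in a row along its x axis; 177 x 122 mm, 18 mm high. Each compartment 84 mm (x) by 116 mm (y) inside; floor 3 mm thick; walls and dividers 3 mm, 15 mm above the floor. Origin: centre of the underside; z up. Compartment centres at x = -43.5 and +43.5 mm, y = 0. Left or right of the stock, row pointing roughly away from the robot.
- flask_l_mid (a point): The larger conical flask, 105 mm high: base 64 mm across, tapering from 9 mm up to a straight neck 24 mm across that runs from 62 to 100 mm above the base, then a 27.6 mm bead at the rim; about 70 g. Clear glass with fine white graduations, upright at the start. This point lies on its axis, half-way up; z points up out of its mouth.
- flask_s_mid (a point): The smaller conical flask, 85 mm high: base 51 mm across, tapering from 9 mm up to a straight neck 21 mm across that runs from 44 to 80 mm above the base, then a 24.6 mm bead at the rim; about 45 g. Clear glass with fine white graduations, upright at the start. This point lies on its axis, half-way up; z points up out of its mouth.
- beaker_mid (a point): The tall beaker: straight-sided, 42 mm across and 80 mm high, about 45 g. At the start it stands loosely inside the crystallising dish on the dish's 3 mm floor, its upper 43 mm sticking out above the dish. Clear glass with fine white graduations, upright at the start. This point lies on its axis, half-way up; z points up out of its mouth.
- dish_mid (a point): The crystallising dish: low, round, straight-sided and open, 60 mm across outside, 40 mm high, wall 2.5 mm, floor 3 mm, about 60 g; the tall beaker stands in it at the start. Clear glass, no markings. This point lies on its axis, half-way up (20 mm above its underside); z points up.
- cylinder_mid (a point): The measuring cylinder, 140 mm high: a white hexagonal plastic foot 44 mm across corners and 11 mm high, and above it a straight glass tube 17 mm across; about 50 g. Clear glass with fine white graduations, upright at the start. This point lies on its axis, half-way up; z points up out of its mouth.
- wash_bottle_mid (a point): Bystander: white plastic wash bottle, 58 mm across, shoulder at 110 mm, bent spout up to 180 mm high; stands at the far side, to the left. This point: on its axis, 60 mm above the bench.
- dropper_bottle_mid (a point): Bystander: small amber dropper bottle with a black rubber teat, 40 mm across, 95 mm high, at the far side of the stock. This point: on its axis, 45 mm above the bench.
- cork_ring_mid (a point): Bystander: flat cork ring (flask support), 84 mm across, 28 mm high, at the far side of the stock. This point: its centre, 14 mm above the bench.

How it is judged:
By the outcome, as a careful person would: the job done as asked, in the order asked, and still so for the second after the job is handed in, with the robot touching nothing.
It also fails if it takes over 131 s, if anything falls off the work surface, if the arm or the gripper's body presses on something with over 40 N, if the wrist force passes 120 N, or if a joint passes its speed limit or range.

## Robot

A 6-joint arm with a two-finger parallel gripper is mounted at the origin on the work surface. World frame = base frame: x ahead of the robot, y to its left, z up, the work surface at z = 0. Lengths are in m, angles in rad, forces in N, time in s.
With the tool pointing down it reaches from about 0.225 to 0.875 m from the base axis. Payload 3.4 kg.
Tool frame: the origin (TCP) lies midway between the tips of the shut fingers; the grasp point (between the pads) lies 19 mm behind it; x points along the fingers, z is the direction in which the jaws open and shut, and the axes are right-handed (so a half turn about x gives the same grasp; the last joint's range is limited). The gripper opens to 85 mm and grips with 20 to 120 N. Pads are 22 mm wide; open, the fingers measure 114 mm over their backs; the gripper's body (76 mm by 85 mm) begins 54 mm behind the grasp point. The pads swing forward as they close: fully open they stand 13 mm farther back than shut.
Start: joints at [-1.33, 0.276, 1.505, -0, 1.361, -0.121], TCP at [0.204, -0.538, 0.2] pointing down, gripper open.
Joint ranges: [-2.89, 2.89], [-0.75, 2.08], [0.22, 2.7], [-1.18, 4.32], [0.11, 2.71], [-2.7, 2.7]. Speed limits (rad/s): [2.57, 2.57, 3.14, 3.14, 3.14, 3.14].

## Interface

Orientations are given as a unit quaternion [w, x, y, z].
In Python, from rig import manip, eyes gives the robot as it stands. The module is installed in compiled form; this text tells all that it offers.
- The arm moves only by the shell command python3 -m crank 'ROWS' [FORCE]. ROWS is JSON, a list of rows, each a list of 7 numbers: the shift along the tool's x, y, z in cm, then the turn, a rotation vector about the tool's x, y, z in degrees, then the finger opening in cm, from 0 to 8.54. A call has 1 to 5 rows; each row is the pose to reach, as a shift and turn from the pose commanded when the call began, along the tool's axes at that moment; what a row does not reach only later rows make up. A row lasts 1/8 s, in which the tool goes at most 62.5 mm and 10.7 degrees, less where a joint would pass 70% of its speed; a pose out of reach is approached as far as the arm can. A call with a gripper value outside its range is refused whole. The fingers move at their own pace and stop on an object; FORCE is the grip in N (left out, the last holds). Time passes only in rows, so rows that repeat a pose let the fingers close. It gives the time, the measured TCP pose, the force and the opening at its end, in the units of the state.
- manip.get_state(): the state, without advancing time (a new reading comes with each control period).
- eyes.get_image(name): name is "scene" or "side" or "wrist"; returns a dict with "color" (384x512x3 uint8, blue, green, red), "z_map" (384x512 float32, m along the optical axis (not along the pixel's ray), 0 where there is no reading), "vertical_fov" (degrees; the focal length in pixels is half the picture's height over the tangent of half this angle, whatever the lens; pixels are square), "cx", "cy" (the principal point, pixels), "eye" and "attitude" of the camera in the world. Camera axes: x right, y up, looking along -z (the intrinsics and any distortion apply to the point x, -y, -z); pixel columns grow to the right and rows downward; lengths in m; the calibration is good to about 2 mm. The wrist camera is an equidistant fisheye: a pixel r from the principal point sees the ray r / f radians off the axis. A picture is of the moment at which its call begins.
- manip.sign_off(): hands the job in, once; it reports no verdict.
The state is a dict: "clock": time; "qpos": joint angles; "qd": joint speeds; "effort": joint torques, N m; "position": TCP position; "ee_rot": TCP orientation; "contact_force": force on the tool from outside, world axes, zero at the start; "moment": the same for the moment, N m; "width": finger opening in m.
Only numpy, scipy, OpenCV 4.12 (cv2) and the standard library are available. Lean on these libraries where they do the work, as an engineer would, in place of code of your own. Each camera call takes 0.05 s, during which the arm holds its last target.

## Working session

There is one attempt and no reset: what is moved stays moved. The work goes in short steps, Python scripts to look and compute and a shell command to move; the robot and the scene stay as the last step left them, time stands still between calls to the robot, and variables do not carry over. Pictures are saved under pics/ and viewed, and the job is handed in when it is done.

```bash
mkdir -p pics; ls
cat > h.py <<'E'
import numpy as np, cv2
from scipy.spatial.transform import Rotation as R
from rig import manip, eyes
def rot(q): return R.from_quat([q[1],q[2],q[3],q[0]])
def grab(n,tag):
    im=eyes.get_image(n); cv2.imwrite(f'pics/{tag}.png',im['color']); np.savez(f'pics/{tag}.npz',**{k:np.array(v) for k,v in im.items()}); return im
def load(tag): return dict(np.load(f'pics/{tag}.npz'))
def foc(im): return im['color'].shape[0]/2/np.tan(np.radians(float(im['vertical_fov']))/2)
def ray(im,u,v,fish=False):
    f=foc(im); x=(u-float(im['cx']));y=(v-float(im['cy']))
    if fish:
        r=np.hypot(x,y)+1e-9;t=r/f; d=np.array([x/r*np.sin(t),-y/r*np.sin(t),-np.cos(t)])
    else: d=np.array([x/f,-y/f,-1.])
    return np.array(im['eye']),rotm(im)@d
def rotm(im):
    a=np.array(im['attitude'])
    return rot(a).as_matrix() if a.size==4 else a
def onz(im,u,v,z,fish=False):
    e,d=ray(im,u,v,fish); return e+d*(z-e[2])/d[2]
def proj(im,p):
    c=rotm(im).T@(np.array(p)-im['eye']); f=foc(im); return float(im['cx'])+f*c[0]/-c[2], float(im['cy'])-f*c[1]/-c[2]
E
python3 - <<'E'
from h import *
for n in ['scene','side','wrist']:
    im=grab(n,n+'0'); print(n,im['vertical_fov'],im['cx'],im['cy'],im['eye'],im['attitude'],[k for k in im])
print(manip.get_state())
E
```

```text
pics
scene 50.255494226324245 253.5638393001826 187.80029945030614 [1.28879877 0.082421   0.57011882] [0.58982372 0.29847009 0.33825626 0.66978078] ['color', 'z_map', 'vertical_fov', 'cx', 'cy', 'eye', 'attitude']
side 51.04958693235661 250.9128034307911 196.73599625241494 [ 0.50598026 -0.71917117  0.76106286] [ 0.915311    0.39593631 -0.02149349 -0.07055664] ['color', 'z_map', 'vertical_fov', 'cx', 'cy', 'eye', 'attitude']
wrist 65.70646984690485 252.1050951270389 194.17758427282806 [ 0.26879303 -0.51317937  0.37361851] [ 0.81519537 -0.11291447  0.07898459 -0.56255513] ['color', 'z_map', 'vertical_fov', 'cx', 'cy', 'eye', 'attitude']
{'clock': 0.15, 'qpos': array([-1.33000119e+00,  2.76444564e-01,  1.50583064e+00, -4.67949892e-05,
        1.36066613e+00, -1.20965154e-01]), 'qd': array([-1.44689640e-03, -1.85996473e-03, -5.67281453e-03,  2.14428648e-04,
       -3.69651446e-05, -1.05956779e-03]), 'effort': array([ 1.30408880e-03, -4.17144835e+01, -2.46032971e+01, -1.20712584e-04,
        7.68163096e-03, -1.92361608e-05]), 'position': array([ 0.20340023, -0.53737302,  0.19944604]), 'ee_rot': array([ 0.58142493,  0.40219649,  0.58215991, -0.40158794]), 'contact_force': array([-0.34356443, -0.22009103, -0.33142613]), 'moment': array([-0.00726558,  0.02410971, -0.02430921]), 'width': 0.08549170938894622}
```

View pics/scene0.png

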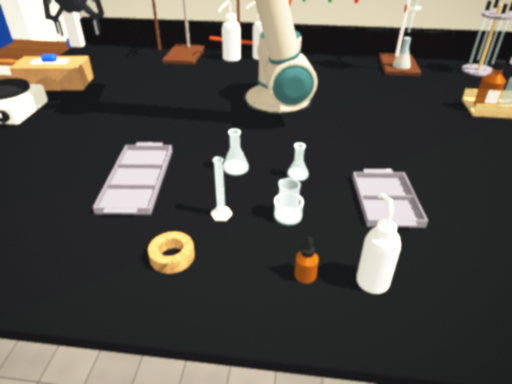

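View pics/side0.png

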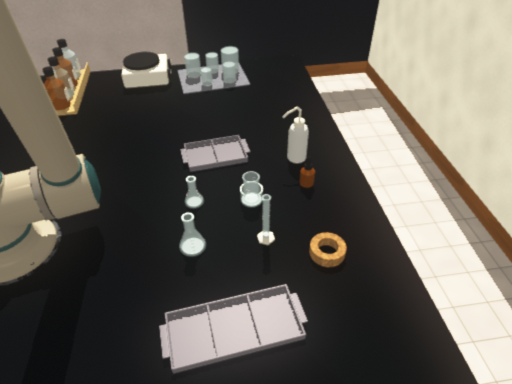

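View pics/wrist0.png

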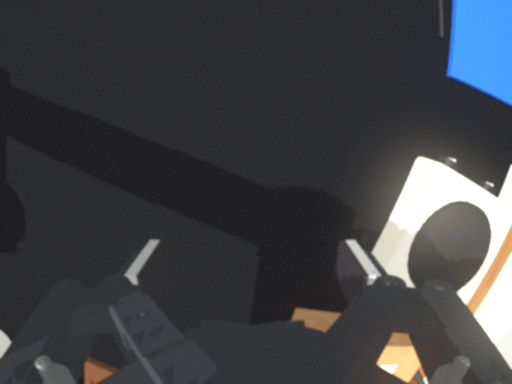

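Run:
```python
from h import *
for t,(x0,y0,x1,y1) in {'scene0':(185,120,325,230),'side0':(170,160,290,270)}.items():
    c=load(t)['color'][y0:y1,x0:x1]; c=cv2.resize(c,None,fx=5.5,fy=5.4,interpolation=cv2.INTER_CUBIC); cv2.imwrite(f'pics/{t}_z.png',c)
    # trays
    im=load(t); hsv=cv2.cvtColor(im['color'],cv2.COLOR_BGR2HSV)
```

```text
(no output)
```

View pics/scene0_z.png

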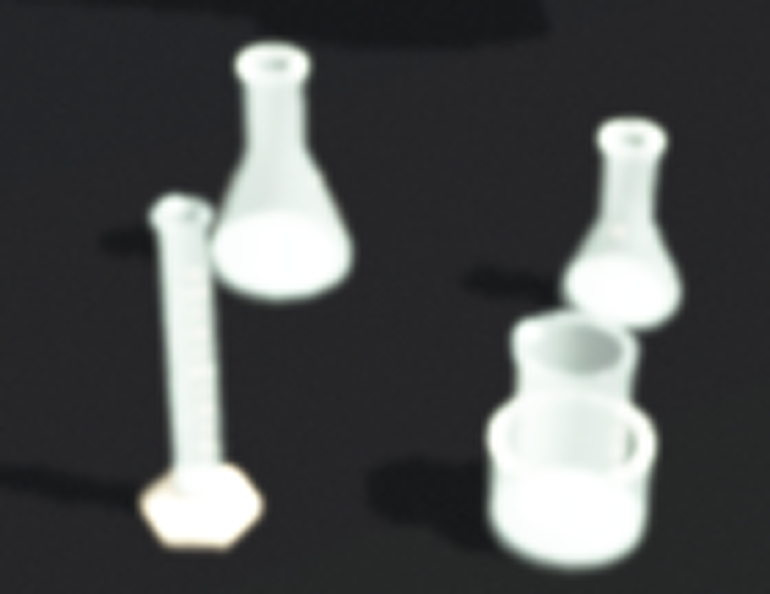

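View pics/side0_z.png

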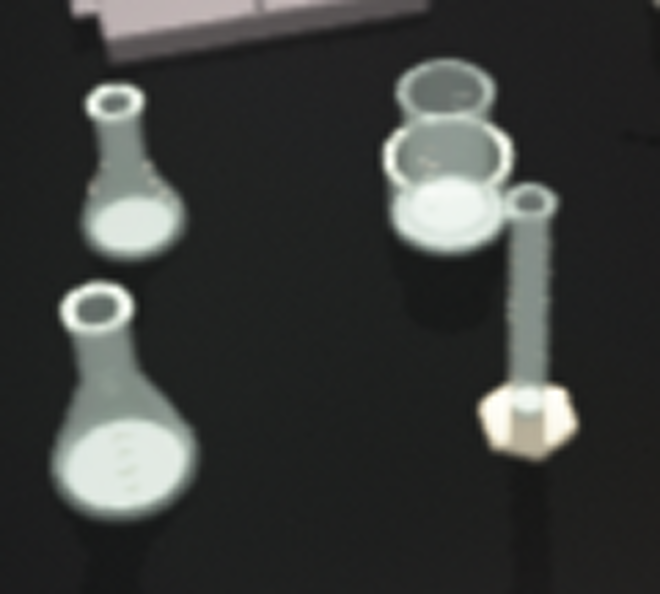

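```bash
cat > pos.py <<'E'
from h import *
def tri(a,pa,b,pb):
    ea,da=ray(a,*pa); eb,db=ray(b,*pb); da/=np.linalg.norm(da); db/=np.linalg.norm(db)
    A=np.stack([da,-db],1); s,_,_,_=np.linalg.lstsq(A,eb-ea,rcond=None)
    P,Q=ea+s[0]*da,eb+s[1]*db; return (P+Q)/2,np.linalg.norm(P-Q)
S=load('scene0');D=load('side0')
f=lambda o,p:(o[0]+(p[0]+.5)/5.5-.5,o[1]+(p[1]+.5)/5.4-.5)
if __name__=='__main__':
  for n,s,d,z in [('flask_l',(272,65),(97,308),.105),('flask_s',(631,139),(115,102),.085),('cyl',(182,212),(530,203),.14),('beaker',(575,345),(445,92),.083),('dish',(572,440),(448,157),.04),('foot',(202,500),(528,417),.011)]:
    ps=f((185,120),s);pd=f((170,160),d)
    print(n,onz(S,*ps,z).round(4)[:2],onz(D,*pd,z).round(4)[:2],tri(S,ps,D,pd))
E
python3 pos.py
python3 - <<'E'
from h import *
for t,o,(x0,y0,x1,y1),s in [('scene0','a',(90,135,180,220),6),('scene0','b',(345,160,435,235),6),('side0','a',(155,280,315,375),5),('side0','b',(175,130,255,175),8)]:
    c=load(t)['color'][y0:y1,x0:x1]; c=cv2.resize(c,None,fx=s,fy=s,interpolation=cv2.INTER_CUBIC); cv2.imwrite(f'pics/{t}_t{o}.png',c)
E
```

```text
flask_l [ 0.4468 -0.0705] [ 0.4448 -0.0699] (array([ 0.44514721, -0.07038023,  0.10465396]), np.float64(0.001269206848698289))
flask_s [0.4565 0.0844] [0.4557 0.0863] (array([0.4561051 , 0.08476112, 0.08546093]), np.float64(0.0014147928325241087))
cyl [ 0.6234 -0.0727] [ 0.6254 -0.0723] (array([ 0.62509915, -0.07256884,  0.14074457]), np.float64(0.0007800285857922123))
beaker [0.6087 0.0694] [0.6102 0.0703] (array([0.61006256, 0.06936681, 0.08389524]), np.float64(0.00020989328796932428))
dish [0.6118 0.0707] [0.6111 0.0711] (array([0.61122104, 0.070864  , 0.03983642]), np.float64(0.0005823207483714542))
foot [ 0.6312 -0.0699] [ 0.6248 -0.0775] (array([ 0.62531951, -0.0718808 ,  0.00527378]), np.float64(0.001423731389628112))
```

View pics/scene0_ta.png

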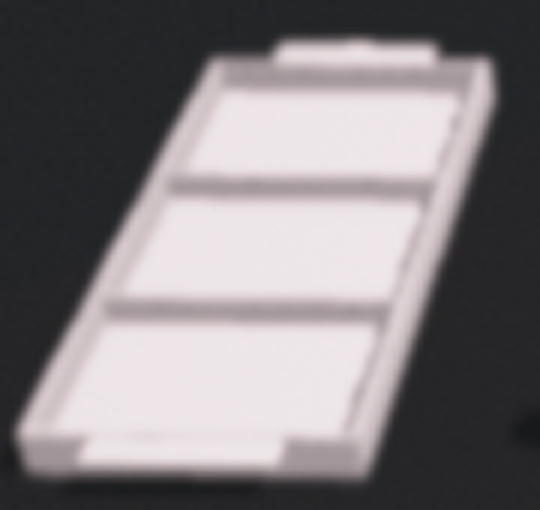

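View pics/scene0_tb.png

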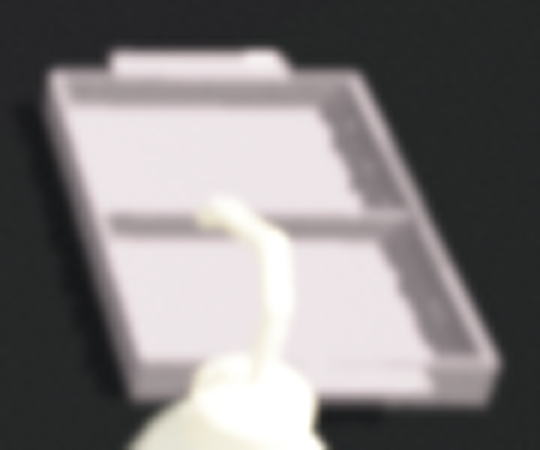

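View pics/side0_ta.png

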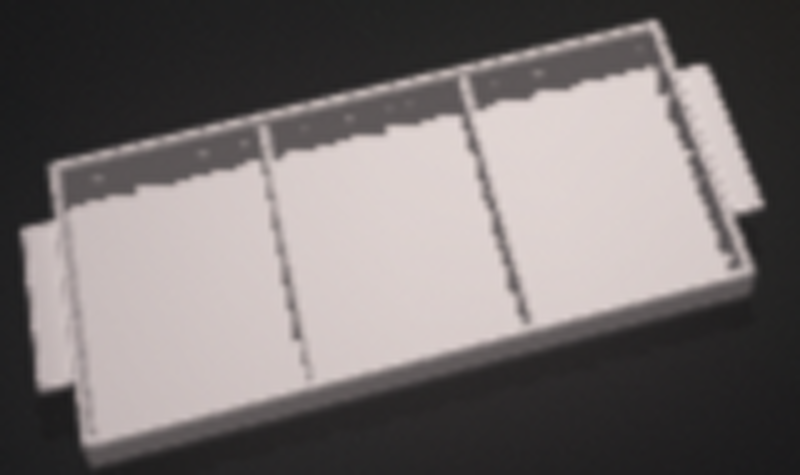

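View pics/side0_tb.png

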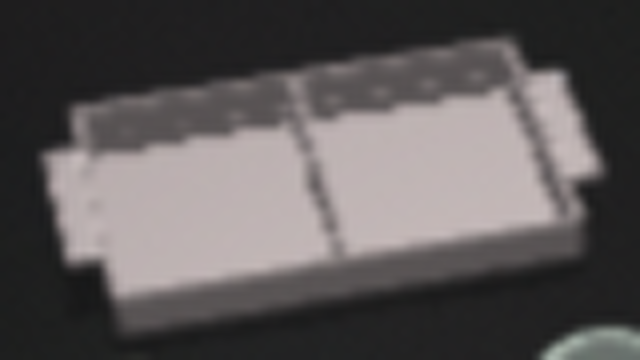

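Run:
```python
from pos import *
g=lambda o,s,p:(o[0]+(p[0]+.5)/s-.5,o[1]+(p[1]+.5)/s-.5)
for n,im,o,s,P in [('3 side',D,(155,280),5,[(50,163),(658,22),(755,272),(85,447)]),('3 scene',S,(90,135),6,[(213,60),(490,62),(370,447),(18,435)]),
 ('2 side',D,(175,130),8,[(75,107),(515,40),(583,222),(115,300)]),('2 scene',S,(345,160),6,[(50,73),(360,72),(498,368),(130,365)])]:
    Q=np.array([onz(im,*g(o,s,p),.018)[:2] for p in P]); c=Q.mean(0)
    L=[np.linalg.norm(Q[i]-Q[(i+1)%4]).round(4) for i in range(4)]
    if 'side' in n: d=(Q[1]+Q[2]-Q[0]-Q[3])
    else: d=(Q[2]+Q[3]-Q[0]-Q[1])
    d/=np.linalg.norm(d)
    print(n,Q.round(4).tolist(),c.round(4),L,np.degrees(np.arctan2(d[1],d[0])).round(2))
    k=[-.087,0,.087] if '3' in n else [-.0435,.0435]
    print([ (c+d*a).round(4).tolist() for a in k])
st=manip.get_state(); r=rot(st['ee_rot']); print(r.as_matrix().round(3), st['position'])
for b,q in [('wash',(375,285)),('drop',(306,275)),('cork',(171,255))]: print(b,onz(S,*q,0.0)[:2])
```

```text
3 side [[0.3815, -0.2531], [0.6447, -0.2248], [0.6579, -0.3454], [0.3954, -0.3748]] [ 0.5199 -0.2995] [np.float64(0.2647), np.float64(0.1213), np.float64(0.2642), np.float64(0.1225)] 6.25
[[0.4334, -0.309], [0.5199, -0.2995], [0.6063, -0.29]]
3 scene [[0.3965, -0.3742], [0.3826, -0.2522], [0.6483, -0.2176], [0.6577, -0.3441]] [ 0.5213 -0.297 ] [np.float64(0.1228), np.float64(0.2679), np.float64(0.1268), np.float64(0.2629)] 7.01
[[0.4349, -0.3076], [0.5213, -0.297], [0.6076, -0.2864]]
2 side [[0.4368, 0.3428], [0.6138, 0.359], [0.6242, 0.2361], [0.4482, 0.2187]] [0.5307 0.2891] [np.float64(0.1778), np.float64(0.1234), np.float64(0.1769), np.float64(0.1246)] 5.45
[[0.4874, 0.285], [0.574, 0.2933]]
2 scene [[0.4501, 0.217], [0.4336, 0.3403], [0.6133, 0.3567], [0.6276, 0.2321]] [0.5312 0.2865] [np.float64(0.1244), np.float64(0.1804), np.float64(0.1255), np.float64(0.1781)] 5.03
[[0.4878, 0.2827], [0.5745, 0.2903]]
[[-0.     0.935  0.354]
 [ 0.001  0.354 -0.935]
 [-1.     0.    -0.001]] [ 0.20340023 -0.53737302  0.19944604]
wash [0.78222433 0.23598165]
drop [0.77440755 0.11382249]
cork [ 0.75678049 -0.14452406]
```

```bash
cat > go.py <<'E'
import sys
from h import *
# usage go.py x y z : shift (cm) in tool axes to reach TCP target with yaw (tool y at angle a deg)
x,y,z=map(float,sys.argv[1:4]); a=np.radians(float(sys.argv[4]) if len(sys.argv)>4 else 0)
s=manip.get_state(); r=rot(s['ee_rot'])
Y=np.array([np.cos(a),np.sin(a),0]);X=np.array([0,0,-1.]);Z=np.cross(X,Y)
T=R.from_matrix(np.stack([X,Y,Z],1))
print('pos',s['position'].round(4),'t',s['clock'],'w',round(s['width'],4),'F',s['contact_force'].round(1))
print('shift',(r.inv().apply(np.array([x,y,z])-s['position'])*100).round(2),'turn',np.degrees((r.inv()*T).as_rotvec()).round(2))
E
python3 go.py .4455 -.0703 .2; python3 -m crank --help | head
```

```text
pos [ 0.2034 -0.5374  0.1994] t 0.15 w 0.0855 F [-0.3 -0.2 -0.3]
shift [ -0.    39.17 -35.12] turn [ 2.073e+01 -8.000e-02  1.000e-02]invalid input: not JSON, or not a number
```

```bash
python3 -m crank '[[0,4,-3.5,0,0,0,8.5],[0,8,-7,4,0,0,8.5],[0,12,-10.5,10,0,0,8.5],[0,16,-14,16,0,0,8.5],[0,20,-17.5,20.7,0,0,8.5]]' 25; python3 go.py .4455 -.0703 .2
```

```text
clock: 0.78
position: [0.3291, -0.3017, 0.2]
ee_rot: [0.499, 0.501, 0.499, -0.501]
contact_force: [1.3, -0.2, 0.9]
width: 0.0853
pos [ 0.3291 -0.3017  0.2   ] t 0.775 w 0.0853 F [ 1.3 -0.2  0.9]
shift [  0.    11.57 -23.17] turn [-0.16 -0.   -0.02]
```

```bash
python3 -m crank '[[0,2.4,-4.7,0,0,0,8.5],[0,4.7,-9.3,0,0,0,8.5],[0,7,-14,0,0,0,8.5],[0,9.3,-18.6,0,0,0,8.5],[0,11.57,-23.17,0,0,0,8.5]]'; python3 go.py .4455 -.0703 .062
python3 - <<'E'
from h import *
grab('wrist','w1')
E
```

```text
clock: 1.4
position: [0.4447, -0.0699, 0.2001]
ee_rot: [0.5, 0.5, 0.5, -0.5]
contact_force: [-0.0, 0.3, -0.0]
width: 0.0849
pos [ 0.4447 -0.0699  0.2001] t 1.4 w 0.0849 F [-0.   0.3 -0. ]
shift [13.81  0.08  0.03] turn [ 0.04  0.02 -0.01]
```

View pics/w1.png

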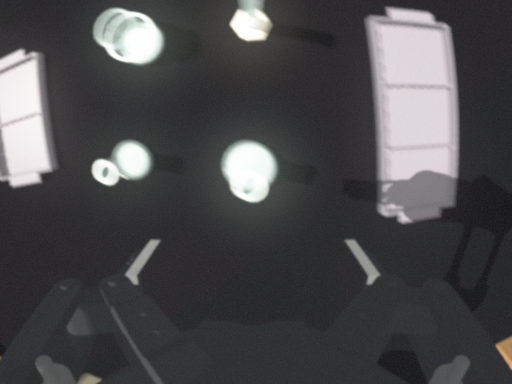

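Run:
```python
from h import *
im=load('w1')
for n,p,z in [('L rim',(249,186),.105),('L base',(249,161),0.0),('S rim',(105,172),.085),('dish base',(138,40),.003),('foot',(251,25),.011),('beaker rim',(121,37),.083)]: print(n,onz(im,*p,z,True).round(4))
print(im['eye'])
```

```text
L rim [ 0.4459 -0.0673  0.105 ]
L base [ 0.4521 -0.0662  0.    ]
S rim [0.457  0.0888 0.085 ]
dish base [0.616  0.0775 0.003 ]
foot [ 0.6239 -0.0686  0.011 ]
beaker rim [0.6002 0.0653 0.083 ]
[ 0.51442502 -0.07000944  0.37434459]
```

```bash
python3 -m crank '[[4,0.08,0,0,0,0,8.5],[8,0.08,0,0,0,0,8.5],[11,0.08,0,0,0,0,8.5],[13.8,0.08,0,0,0,0,8.5],[13.8,0.08,0,0,0,0,8.5]]'
python3 - <<'E'
from h import *
grab('side','s1')
c=load('s1')['color'][110:290,100:300]; cv2.imwrite('pics/s1z.png',cv2.resize(c,None,fx=3.3,fy=3.3,interpolation=cv2.INTER_CUBIC))
E
```

```text
clock: 2.08
position: [0.4428, -0.0711, 0.0603]
ee_rot: [0.498, 0.499, 0.502, -0.501]
contact_force: [-1.0, 0.6, -0.0]
width: 0.0847
```

View pics/s1z.png

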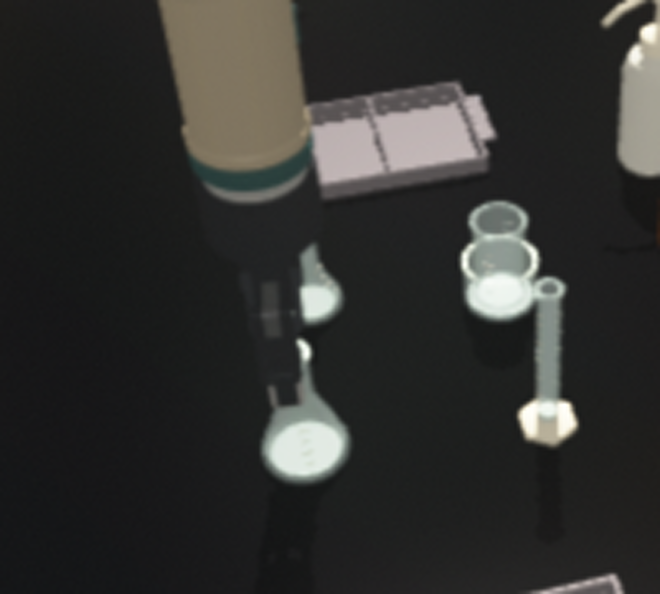

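```bash
python3 go.py .4455 -.07 .062
python3 - <<'E'
from h import *
grab('wrist','w2')
im=load('s1')
print(proj(im,[.4455,-.07,.1]),proj(im,[.4428,-.113,.075]))
E
```

```text
pos [ 0.4443 -0.0715  0.0617] t 2.125 w 0.0851 F [ 0.2  0.5 -0. ]
shift [-0.03  0.12 -0.15] turn [ 0.03 -0.03  0.12]
(np.float64(187.79122515733226), np.float64(218.14001171858808)) (np.float64(188.59656683291323), np.float64(239.69383916420887))
```

View pics/w2.png

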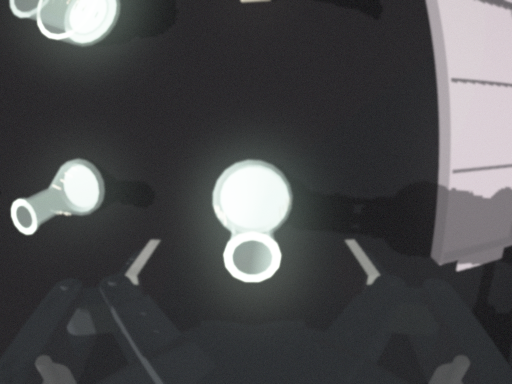

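```bash
python3 - <<'E'
from h import *
im=load('w2')
print(onz(im,252,258,.105,True),onz(im,252,199,.0,True),im['eye'])
E
python3 -m crank '[[0,0.1,-0.1,0,0,0,5],[0,0.1,-0.1,0,0,0,3],[0,0.1,-0.1,0,0,0,2],[0,0.1,-0.1,0,0,0,1.5],[0,0.1,-0.1,0,0,0,1.5]]' 25; python3 go.py .4455 -.07 .062
```

```text
[ 0.44415621 -0.07169928  0.105     ] [ 0.44285967 -0.07160114  0.        ] [ 0.51450274 -0.07175474  0.23581749]
clock: 2.8
position: [0.4465, -0.0709, 0.0627]
ee_rot: [0.501, 0.5, 0.5, -0.5]
contact_force: [0.1, -0.2, 5.1]
width: 0.0254
pos [ 0.4465 -0.0709  0.0627] t 2.8 w 0.0254 F [ 0.1 -0.2  5.1]
shift [ 0.06 -0.1  -0.09] turn [ 0.04  0.04 -0.07]
```

```bash
python3 -m crank '[[0,0,0,0,0,0,1.5],[0,0,0,0,0,0,1.5]]'; python3 -m crank '[[-0.5,0,0,0,0,0,1.5],[-1.5,0,0,0,0,0,1.5],[-2,0,0,0,0,0,1.5],[-2,0,0,0,0,0,1.5]]'
python3 - <<'E'
from h import *
grab('side','s2')
c=load('s2')['color'][110:290,100:300]; cv2.imwrite('pics/s2z.png',cv2.resize(c,None,fx=3.3,fy=3.3,interpolation=cv2.INTER_CUBIC))
E
```

```text
clock: 3.05
position: [0.4465, -0.071, 0.0626]
ee_rot: [0.501, 0.5, 0.5, -0.5]
contact_force: [-1.5, -0.7, 5.7]
width: 0.0256
clock: 3.55
position: [0.4464, -0.0707, 0.0826]
ee_rot: [0.501, 0.5, 0.5, -0.5]
contact_force: [1.4, -0.3, -0.8]
width: 0.0254
```

View pics/s2z.png

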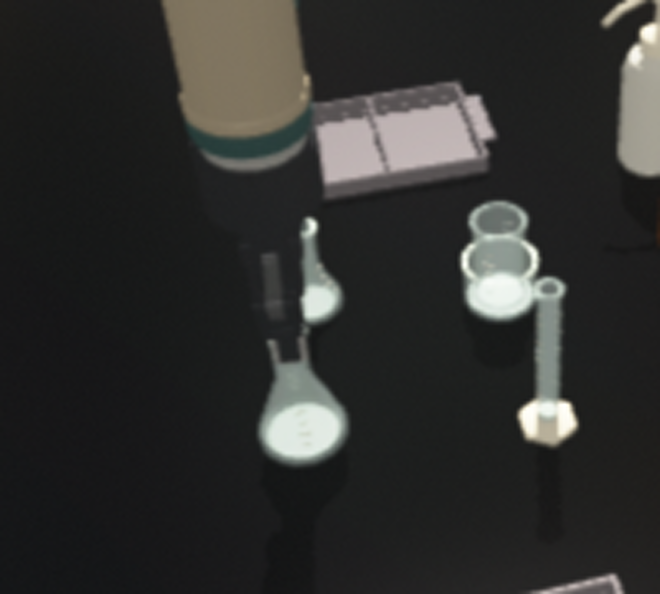

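```bash
python3 go.py .4353 -.3083 .1226; python3 -m crank '[[-2,-0.1,2,0,0,0,1.5],[-4,-0.3,6,0,0,0,1.5],[-4,-0.5,11,0,0,0,1.5],[-4,-0.8,16,0,0,0,1.5],[-4,-1.1,20,0,0,0,1.5]]'; python3 go.py .4353 -.3083 .1226
```

```text
pos [ 0.4461 -0.0706  0.0823] t 3.6 w 0.0254 F [ 0.4  0.3 -1.1]
shift [-4.03 -1.09 23.77] turn [ 0.03  0.01 -0.02]
clock: 4.22
position: [0.4348, -0.2724, 0.1219]
ee_rot: [-0.5, -0.5, -0.5, 0.5]
contact_force: [0.4, 0.6, -0.6]
width: 0.0256
pos [ 0.4348 -0.2724  0.1219] t 4.225 w 0.0256 F [ 0.4  0.6 -0.6]
shift [-0.07  0.05  3.59] turn [-0.01  0.01  0.  ]
```

```bash
python3 -m crank '[[0,0,2,0,0,0,1.5],[0,0,3.3,0,0,0,1.5],[0,0,3.6,0,0,0,1.5],[2,0,3.6,0,0,0,1.5],[3,0,3.6,0,0,0,1.5]]'; python3 go.py .4353 -.3083 .0676
python3 - <<'E'
from h import *
grab('scene','c3'); grab('side','s3')
a=load('c3')['color'][80:230,80:280];b=load('s3')['color'][220:384,130:330]
cv2.imwrite('pics/c3z.png',cv2.resize(np.vstack([a,b]),None,fx=1.8*1,fy=1.8,interpolation=cv2.INTER_CUBIC))
E
```

```text
clock: 4.85
position: [0.4347, -0.3048, 0.0913]
ee_rot: [0.5, 0.5, 0.501, -0.499]
contact_force: [0.4, 0.2, -0.7]
width: 0.0258
pos [ 0.4347 -0.3048  0.0913] t 4.85 w 0.0258 F [ 0.4  0.2 -0.7]
shift [2.37 0.06 0.35] turn [ 0.1  -0.09  0.07]
```

View pics/c3z.png

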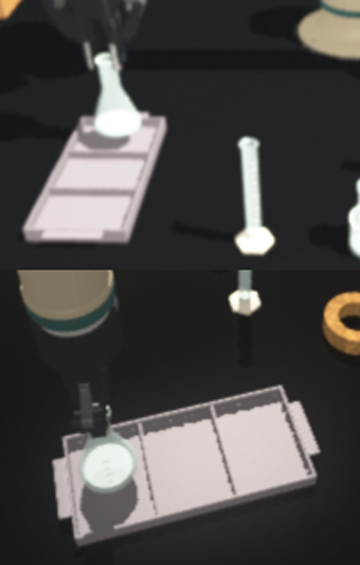

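```bash
python3 -m crank '[[1,0,0.2,0,0,0,1.5],[1.8,0,0.2,0,0,0,1.5],[2.3,0,0.2,0,0,0,1.5],[2.3,0,0.2,0,0,0,1.5]]'; python3 go.py .4353 -.3083 .0656
```

```text
clock: 5.45
position: [0.4349, -0.3084, 0.0686]
ee_rot: [0.5, 0.5, 0.5, -0.5]
contact_force: [-0.2, 0.3, -0.0]
width: 0.0255
pos [ 0.4349 -0.3084  0.0686] t 5.45 w 0.0255 F [-0.2  0.3 -0. ]
shift [ 0.3   0.04 -0.01] turn [ 0.03 -0.04  0.04]
```

```bash
python3 -m crank '[[0.15,0,0,0,0,0,1.5],[0.25,0,0,0,0,0,1.5],[0.25,0,0,0,0,0,1.5]]'; python3 -m crank '[[0.06,0,0,0,0,0,1.5],[0.06,0,0,0,0,0,1.5]]'
```

```text
clock: 5.82
position: [0.4352, -0.3086, 0.0667]
ee_rot: [0.5, 0.5, 0.5, -0.5]
contact_force: [0.2, 0.3, -0.8]
width: 0.0254
clock: 6.08
position: [0.4351, -0.3086, 0.066]
ee_rot: [0.5, 0.5, 0.5, -0.5]
contact_force: [-0.1, 0.3, -0.1]
width: 0.0253
```

```bash
python3 -m crank '[[0.05,0,0,0,0,0,1.5],[0.05,0,0,0,0,0,1.5]]';python3 -m crank '[[0.05,0,0,0,0,0,1.5],[0.05,0,0,0,0,0,1.5]]'
```

```text
clock: 6.32
position: [0.4353, -0.3089, 0.0658]
ee_rot: [0.5, 0.5, 0.5, -0.5]
contact_force: [-0.3, -1.3, 0.6]
width: 0.0256
clock: 6.58
position: [0.4354, -0.3092, 0.0657]
ee_rot: [0.501, 0.5, 0.5, -0.5]
contact_force: [-1.1, -1.0, 4.5]
width: 0.0255
```

```bash
python3 -m crank '[[0,0,0,0,0,0,2.8],[0,0,0,0,0,0,3.2],[0,0,0,0,0,0,5],[0,0,0,0,0,0,6],[0,0,0,0,0,0,6]]'; python3 -m crank '[[-2,0,0,0,0,0,6],[-5,0,0,0,0,0,6],[-9,0,0,0,0,0,6],[-13,0,0,0,0,0,8.5],[-15,0,0,0,0,0,8.5]]'; python3 go.py .6105 .0697 .22
python3 - <<'E'
from h import *
grab('scene','c4'); grab('side','s4')
a=load('c4')['color'][80:230,80:280];b=load('s4')['color'][220:384,130:330]
cv2.imwrite('pics/c4z.png',cv2.resize(np.vstack([a,b]),None,fx=1.8*1,fy=1.8,interpolation=cv2.INTER_CUBIC))
E
```

```text
clock: 7.2
position: [0.4351, -0.3085, 0.0649]
ee_rot: [0.5, 0.5, 0.5, -0.5]
contact_force: [-0.4, -0.1, 0.1]
width: 0.0596
clock: 7.82
position: [0.4359, -0.3093, 0.2176]
ee_rot: [0.502, 0.5, 0.499, -0.5]
contact_force: [1.0, -0.3, -0.4]
width: 0.085
pos [ 0.4359 -0.3093  0.2176] t 7.825 w 0.085 F [ 1.  -0.3 -0.4]
shift [ -0.29  17.48 -37.89] turn [ 0.03  0.16 -0.17]
```

View pics/c4z.png

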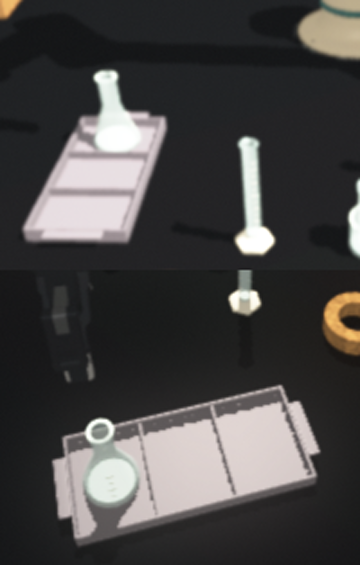

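```bash
python3 -m crank '[[0,2,-5,0,0,0,8.5],[0,4.2,-10,0,0,0,8.5],[0,6.5,-15.5,0,0,0,8.5],[0,8.7,-21,0,0,0,8.5],[0,11,-26,0,0,0,8.5]]'; python3 -m crank '[[0,2,-4,0,0,0,8.5],[0,4.5,-8,0,0,0,8.5],[0,6.48,-11,0,0,0,8.5],[0,6.48,-11.89,0,0,0,8.5],[0,6.48,-11.89,0,0,0,8.5]]'; python3 go.py .6105 .0697 .0465
python3 - <<'E'
from h import *
im=grab('wrist','w5')
E
```

```text
clock: 8.55
position: [0.5447, -0.0465, 0.2136]
ee_rot: [0.5, 0.499, 0.501, -0.5]
contact_force: [0.3, -0.9, 0.3]
width: 0.0853
clock: 9.18
position: [0.6086, 0.0704, 0.2137]
ee_rot: [0.5, 0.499, 0.501, -0.501]
contact_force: [-0.1, -0.1, -0.2]
width: 0.0848
pos [0.6086 0.0704 0.2137] t 9.175 w 0.0848 F [-0.1 -0.1 -0.2]
shift [16.72  0.24  0.06] turn [0.08 0.04 0.16]
```

View pics/w5.png

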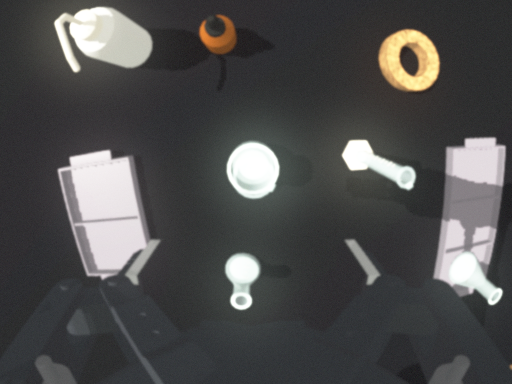

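Run:
```python
from h import *
c=load('w5')['color'][130:210,210:300]; cv2.imwrite('pics/w5z.png',cv2.resize(c,None,fx=7,fy=7,interpolation=cv2.INTER_CUBIC))
```

```text
(no output)
```

View pics/w5z.png

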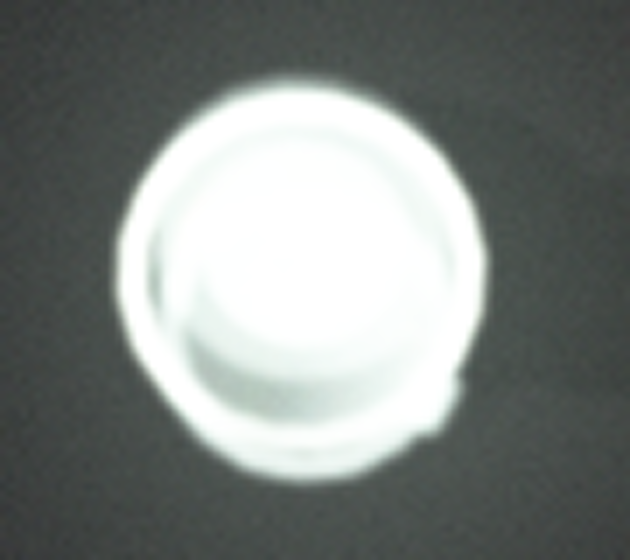

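```bash
python3 - <<'E'
from h import *
im=load('w5')
print(onz(im,253.6,172.,.083,True),onz(im,253,168,.04,True))
E
python3 -m crank '[[4,0.2,0,0,0,0,8.5],[8,0.2,0,0,0,0,8.5],[12,0.2,0,0,0,0,8.5],[15,0.2,0,0,0,0,8.5],[16.4,0.2,0,0,0,0,8.5]]';python3 -m crank '[[0,0,0,0,0,0,8.5]]'; python3 go.py .6105 .0697 .0465
python3 - <<'E'
from h import *
grab('side','s6');grab('wrist','w6')
c=load('s6')['color'][100:280,150:350]; cv2.imwrite('pics/s6z.png',cv2.resize(c,None,fx=3.3,fy=3.3,interpolation=cv2.INTER_CUBIC))
E
```

```text
[0.61555063 0.06861271 0.083     ] [0.61148192 0.06907507 0.04      ]
clock: 9.85
position: [0.61, 0.0689, 0.0494]
ee_rot: [-0.499, -0.499, -0.5, 0.501]
contact_force: [0.2, 0.4, 0.6]
width: 0.0851
clock: 9.98
position: [0.6111, 0.0695, 0.0505]
ee_rot: [-0.5, -0.5, -0.5, 0.501]
contact_force: [0.7, -0.8, -0.5]
width: 0.0848
pos [0.6111 0.0695 0.0505] t 9.975 w 0.0848 F [ 0.7 -0.8 -0.5]
shift [ 0.4  -0.05 -0.02] turn [-0.03  0.02  0.09]
```

View pics/s6z.png

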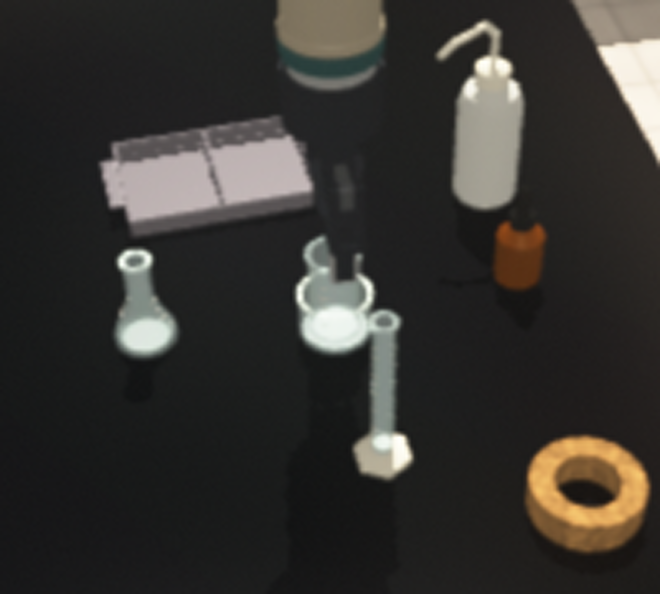

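View pics/w6.png

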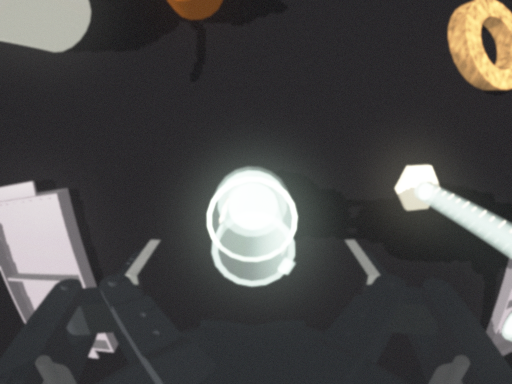

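```bash
python3 - <<'E'
from h import *
im=load('w6')
print(onz(im,253.6,243.,.083,True),onz(im,253.6,285.,.083,True),onz(im,252,218,.04,True))
E
python3 -m crank '[[0.3,0,0,0,0,0,7],[0.3,0,0,0,0,0,5.5],[0.3,0,0,0,0,0,4.5],[0.3,0,0,0,0,0,3.5],[0.3,0,0,0,0,0,3.5]]' 25; python3 -m crank '[[0,0,0,0,0,0,3.5],[0,0,0,0,0,0,3.5]]'
```

```text
[0.6144452  0.06876323 0.083     ] [0.58781988 0.06869641 0.083     ] [0.61262054 0.06961545 0.04      ]
clock: 10.7
position: [0.6122, 0.0703, 0.0486]
ee_rot: [0.501, 0.5, 0.5, -0.5]
contact_force: [-0.1, -1.0, 4.4]
width: 0.0397
clock: 10.95
position: [0.6122, 0.0703, 0.0486]
ee_rot: [0.5, 0.5, 0.5, -0.5]
contact_force: [0.1, -0.5, 6.2]
width: 0.0398
```

```bash
python3 -m crank '[[-0.5,0,0,0,0,0,3.5],[-1.5,0,0,0,0,0,3.5],[-2.5,0,0,0,0,0,3.5],[-2.5,0,0,0,0,0,3.5]]'
python3 - <<'E'
from h import *
grab('side','s7');grab('scene','c7')
c=load('s7')['color'][130:260,180:320]; d=load('c7')['color'][100:230,220:360]; cv2.imwrite('pics/s7z.png',cv2.resize(np.hstack([c,d]),None,fx=2.8,fy=2.8,interpolation=cv2.INTER_CUBIC))
E
```

```text
clock: 11.45
position: [0.6127, 0.0705, 0.0742]
ee_rot: [0.501, 0.5, 0.5, -0.499]
contact_force: [0.3, 1.2, -0.6]
width: 0.0394
```

View pics/s7z.png

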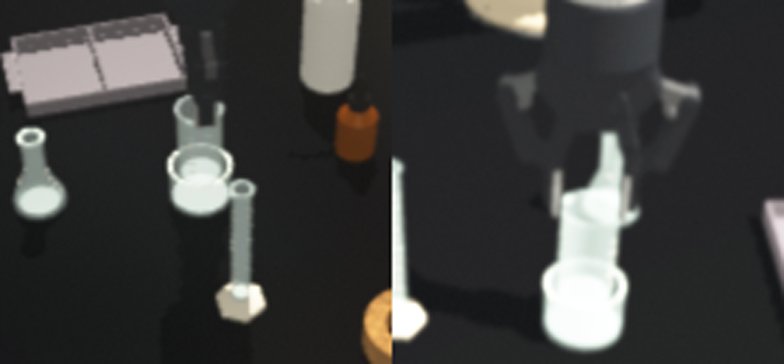

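```bash
python3 -m crank '[[-2,0,0,0,0,0,3.5],[-5,0,0,0,0,0,3.5],[-8.5,0,0,0,0,0,3.5],[-12,0,0,0,0,0,3.5],[-14,0,0,0,0,0,3.5]]'; python3 go.py .5225 -.2985 .213
```

```text
clock: 12.18
position: [0.6122, 0.0704, 0.2147]
ee_rot: [0.501, 0.5, 0.5, -0.499]
contact_force: [0.9, 0.5, -0.2]
width: 0.0392
pos [0.6122 0.0704 0.2147] t 12.175 w 0.0392 F [ 0.9  0.5 -0.2]
shift [ 0.16 -8.99 36.89] turn [ 0.03  0.   -0.12]
```

Run:
```python
from h import *
grab('side','s8');grab('wrist','w8')
c=load('s8')['color'][50:240,180:330];  cv2.imwrite('pics/s8z.png',cv2.resize(c,None,fx=3,fy=3,interpolation=cv2.INTER_CUBIC))
print(manip.get_state()['width'])
```

```text
0.039489040512348104
```

View pics/s8z.png

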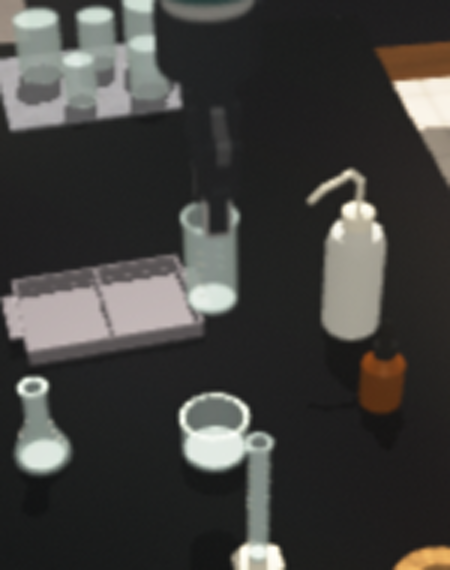

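View pics/w8.png

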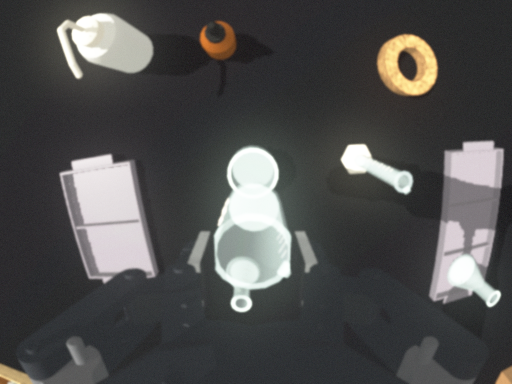

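```bash
python3 -m crank '[[0,-0.7,3,0,0,0,3.5],[0,-1.9,8,0,0,0,3.5],[0,-3.1,13,0,0,0,3.5],[0,-4.3,18,0,0,0,3.5],[0,-5.5,23,0,0,0,3.5]]'; python3 -m crank '[[0,-1.2,5,0,0,0,3.5],[0,-2.3,9.5,0,0,0,3.5],[0,-3.2,13,0,0,0,3.5],[0,-3.4,14,0,0,0,3.5],[0,-3.4,14,0,0,0,3.5]]'; python3 go.py .5225 -.2985 .07
```

```text
clock: 12.9
position: [0.5556, -0.1608, 0.2112]
ee_rot: [0.499, 0.499, 0.501, -0.5]
contact_force: [-0.3, -0.9, -0.4]
width: 0.0391
clock: 13.52
position: [0.5225, -0.2993, 0.2118]
ee_rot: [0.499, 0.5, 0.501, -0.5]
contact_force: [-0.2, 0.5, -0.6]
width: 0.0396
pos [ 0.5225 -0.2993  0.2118] t 13.525 w 0.0396 F [-0.2  0.5 -0.6]
shift [14.18  0.02 -0.05] turn [-0.03 -0.11  0.08]
```

```bash
python3 -m crank '[[4,0,0,0,0,0,3.5],[8,0,0,0,0,0,3.5],[11,0,0,0,0,0,3.5],[13,0,0,0,0,0,3.5],[14,0,0,0,0,0,3.5]]'; python3 -m crank '[[0.7,0,0,0,0,0,3.5],[1.4,0,0,0,0,0,3.5],[1.4,0,0,0,0,0,3.5]]'
python3 - <<'E'
from h import *
grab('side','s9');grab('scene','c9')
c=load('s9')['color'][220:384,130:330]; d=load('c9')['color'][80:244,80:280]; cv2.imwrite('pics/s9z.png',cv2.resize(np.hstack([c,d]),None,fx=2,fy=2,interpolation=cv2.INTER_CUBIC))
E
python3 go.py .5225 -.2985 .0486
```

```text
clock: 14.15
position: [0.5227, -0.2974, 0.0716]
ee_rot: [0.5, 0.499, 0.502, -0.499]
contact_force: [0.7, 0.6, -0.4]
width: 0.0393
clock: 14.52
position: [0.5229, -0.2995, 0.059]
ee_rot: [0.5, 0.5, 0.5, -0.5]
contact_force: [-0.4, 0.2, -0.6]
width: 0.0394
pos [ 0.5232 -0.2999  0.0595] t 14.625 w 0.039 F [-0.3 -0.4 -1.3]
shift [ 1.09 -0.07 -0.14] turn [ 0.02  0.04 -0.04]
```

View pics/s9z.png

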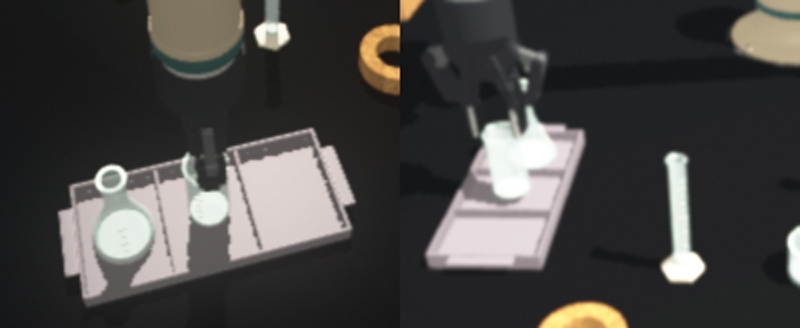

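```bash
python3 -m crank '[[0.4,0,0,0,0,0,3.5],[0.75,0,0,0,0,0,3.5],[0.75,0,0,0,0,0,3.5]]'; python3 -m crank '[[0.1,0,0,0,0,0,3.5],[0.2,0,0,0,0,0,3.5],[0.2,0,0,0,0,0,3.5]]';python3 -m crank '[[0.1,0,0,0,0,0,3.5],[0.1,0,0,0,0,0,3.5]]'
```

```text
clock: 15.0
position: [0.5227, -0.2995, 0.0511]
ee_rot: [0.5, 0.5, 0.5, -0.5]
contact_force: [-0.2, 0.7, -0.0]
width: 0.0395
clock: 15.38
position: [0.5229, -0.2996, 0.0495]
ee_rot: [0.5, 0.5, 0.5, -0.5]
contact_force: [-0.6, -0.3, -0.7]
width: 0.0393
clock: 15.62
position: [0.5231, -0.2998, 0.0487]
ee_rot: [0.5, 0.5, 0.5, -0.5]
contact_force: [-0.4, 0.1, 1.6]
width: 0.0393
```

Contact beginning; one more half millimetre, then release.

```bash
python3 -m crank '[[0.04,0,0,0,0,0,3.5],[0.04,0,0,0,0,0,3.5]]'; python3 -m crank '[[0,0,0,0,0,0,4.3],[0,0,0,0,0,0,4.8],[0,0,0,0,0,0,6],[0,0,0,0,0,0,7],[0,0,0,0,0,0,7]]'; python3 -m crank '[[-2,0,0,0,0,0,7],[-5,0,0,0,0,0,7],[-9,0,0,0,0,0,7],[-13,0,0,0,0,0,8.5],[-17,0,0,0,0,0,8.5]]'; python3 go.py .6245 -.0723 .22
python3 - <<'E'
from h import *
grab('side','s10')
c=load('s10')['color'][160:384,130:400];  cv2.imwrite('pics/s10z.png',cv2.resize(c,None,fx=2.5,fy=2.5,interpolation=cv2.INTER_CUBIC))
E
```

```text
clock: 15.88
position: [0.5233, -0.2999, 0.0486]
ee_rot: [0.501, 0.5, 0.5, -0.5]
contact_force: [0.3, 0.3, 4.4]
width: 0.0392
clock: 16.5
position: [0.5229, -0.2996, 0.048]
ee_rot: [0.5, 0.5, 0.5, -0.5]
contact_force: [-0.6, -0.6, -0.2]
width: 0.0695
clock: 17.12
position: [0.5228, -0.2996, 0.2194]
ee_rot: [0.5, 0.5, 0.5, -0.5]
contact_force: [0.5, 0.8, -0.5]
width: 0.0852
pos [ 0.5228 -0.2996  0.2194] t 17.125 w 0.0852 F [ 0.5  0.8 -0.5]
shift [ -0.06  10.18 -22.72] turn [ 0.03  0.01 -0.  ]
```

View pics/s10z.png

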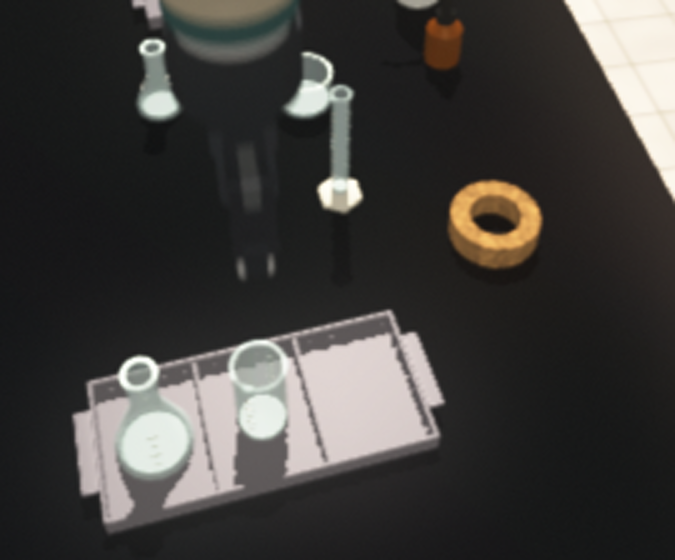

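```bash
python3 -m crank '[[0,2,-4.5,0,0,0,8.5],[0,4.5,-10,0,0,0,8.5],[0,7,-15.5,0,0,0,8.5],[0,9.2,-20.5,0,0,0,8.5],[0,10.18,-22.7,0,0,0,8.5]]'; python3 -m crank '[[0,0,0,0,0,0,8.5]]'; python3 go.py .6245 -.0723 .08;  python3 - <<'E'
from h import *
im=grab('wrist','w11')
E
```

```text
clock: 17.8
position: [0.6254, -0.0695, 0.2178]
ee_rot: [0.501, 0.499, 0.501, -0.499]
contact_force: [0.5, 0.1, -0.5]
width: 0.085
clock: 17.92
position: [0.625, -0.0709, 0.2177]
ee_rot: [0.501, 0.499, 0.501, -0.499]
contact_force: [-0.1, 0.6, 0.9]
width: 0.0847
pos [ 0.625  -0.0709  0.2177] t 17.925 w 0.0847 F [-0.1  0.6  0.9]
shift [13.77 -0.05  0.15] turn [ 0.21 -0.01  0.02]
```

View pics/w11.png

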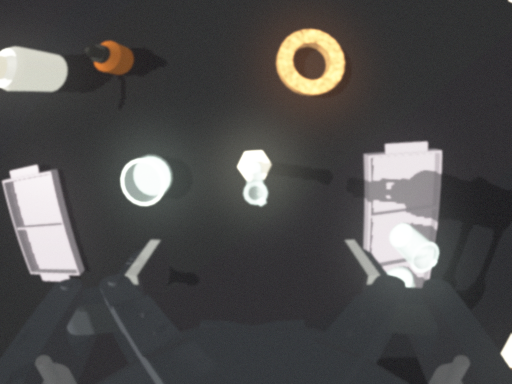

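```bash
python3 -m crank '[[4,0,0.1,0,0,0,8.5],[8,0,0.1,0,0,0,8.5],[11,0,0.1,0,0,0,8.5],[13,0,0.1,0,0,0,8.5],[13.7,0,0.1,0,0,0,8.5]]'; python3 -m crank '[[0,0,0,0,0,0,8.5]]'; python3 go.py .6245 -.0723 .08;  python3 - <<'E'
from h import *
im=grab('wrist','w12')
E
```

```text
clock: 18.6
position: [0.6231, -0.0751, 0.0797]
ee_rot: [-0.499, -0.5, -0.5, 0.501]
contact_force: [0.1, -1.1, -0.4]
width: 0.0848
clock: 18.73
position: [0.6244, -0.0747, 0.0812]
ee_rot: [-0.5, -0.5, -0.5, 0.5]
contact_force: [0.7, -0.1, 0.4]
width: 0.0851
pos [ 0.6244 -0.0747  0.0812] t 18.725 w 0.0851 F [ 0.7 -0.1  0.4]
shift [ 0.11  0.01 -0.24] turn [-0.04  0.02  0.02]
```

View pics/w12.png

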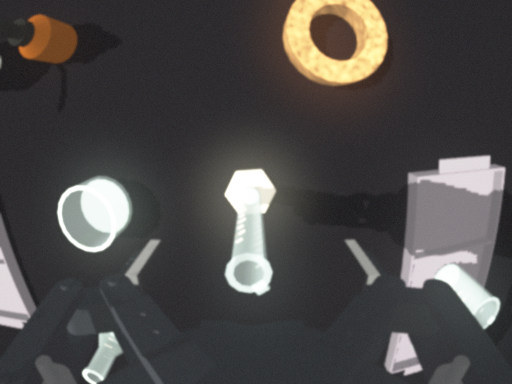

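```bash
python3 -m crank '[[0,0,-0.2,0,0,0,6],[0,0,-0.2,0,0,0,4],[0,0,-0.2,0,0,0,2.8],[0,0,-0.2,0,0,0,2.2],[0,0,-0.2,0,0,0,2]]' 25
python3 - <<'E'
from h import *
im=grab('wrist','w13'); cv2.imwrite('pics/w13z.png',cv2.resize(im['color'][150:300,150:350],None,fx=3,fy=3))
E
```

```text
clock: 19.4
position: [0.6246, -0.0716, 0.0811]
ee_rot: [0.5, 0.5, 0.5, -0.5]
contact_force: [-0.9, 0.5, -0.9]
width: 0.02
```

View pics/w13z.png

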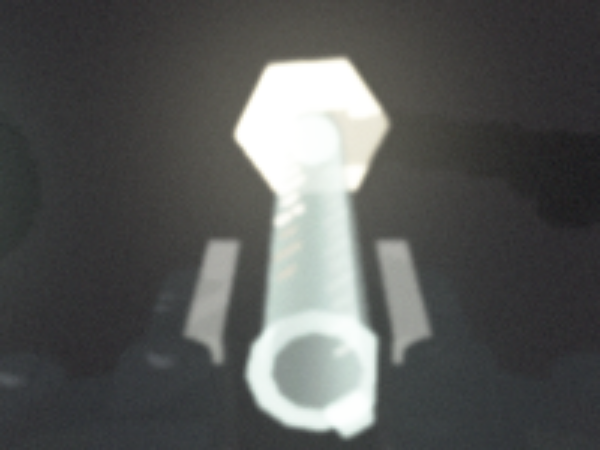

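```bash
python3 -m crank '[[0,0,0,0,0,0,1.7],[0,0,0,0,0,0,1.4],[0,0,0,0,0,0,1],[0,0,0,0,0,0,0.8],[0,0,0,0,0,0,0.8]]'; python3 -m crank '[[-1,0,0,0,0,0,0.8],[-2.5,0,0,0,0,0,0.8],[-3,0,0,0,0,0,0.8],[-3,0,0,0,0,0,0.8]]'
python3 - <<'E'
from h import *
grab('side','s14');grab('scene','c14')
c=load('s14')['color'][130:260,180:320]; d=load('c14')['color'][100:230,150:290]; cv2.imwrite('pics/s14z.png',cv2.resize(np.hstack([c,d]),None,fx=2.8,fy=2.8,interpolation=cv2.INTER_CUBIC))
E
```

```text
clock: 20.08
position: [0.6247, -0.0717, 0.0812]
ee_rot: [0.5, 0.5, 0.5, -0.5]
contact_force: [0.4, -0.2, 0.9]
width: 0.0162
clock: 20.58
position: [0.6251, -0.0717, 0.1121]
ee_rot: [0.501, 0.5, 0.5, -0.5]
contact_force: [-0.6, 0.9, -0.2]
width: 0.0159
```

View pics/s14z.png

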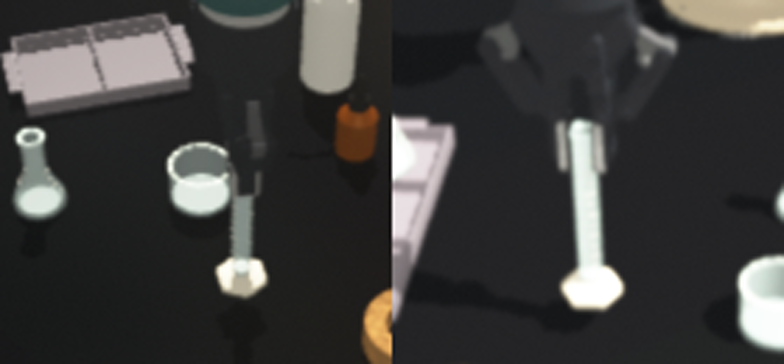

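```bash
python3 go.py .607 -.289 .152; python3 -m crank '[[-2,-0.1,2,0,0,0,0.8],[-4,-0.4,6,0,0,0,0.8],[-4,-0.8,11,0,0,0,0.8],[-4,-1.2,15,0,0,0,0.8],[-4,-1.6,18,0,0,0,0.8]]'; python3 -m crank '[[0,-0.2,2.5,0,0,0,0.8],[0,-0.2,3.7,0,0,0,0.8],[2,-0.2,3.7,0,0,0,0.8],[3.5,-0.2,3.7,0,0,0,0.8],[4,-0.2,3.7,0,0,0,0.8]]'; python3 -m crank '[[0,0,0,0,0,0,0.8]]'; python3 go.py .607 -.289 .0843;python3 - <<'E'
from h import *
grab('side','s15')
c=load('s15')['color'][160:384,130:400];  cv2.imwrite('pics/s15z.png',cv2.resize(c,None,fx=2.5,fy=2.5,interpolation=cv2.INTER_CUBIC))
E
```

```text
pos [ 0.6244 -0.0716  0.111 ] t 20.675 w 0.0162 F [-0.4  0.9 -0.1]
shift [-4.1  -1.75 21.74] turn [0.03 0.   0.02]
clock: 21.3
position: [0.6081, -0.2533, 0.1504]
ee_rot: [-0.5, -0.5, -0.5, 0.5]
contact_force: [0.1, 0.0, -0.9]
width: 0.0159
clock: 21.92
position: [0.6062, -0.2875, 0.1096]
ee_rot: [0.499, 0.5, 0.501, -0.5]
contact_force: [0.1, 0.9, -0.3]
width: 0.0159
clock: 22.05
position: [0.6068, -0.288, 0.1108]
ee_rot: [0.5, 0.5, 0.501, -0.5]
contact_force: [-0.7, -0.4, -0.9]
width: 0.0159
pos [ 0.6068 -0.288   0.1108] t 22.05 w 0.0159 F [-0.7 -0.4 -0.9]
shift [2.65 0.03 0.1 ] turn [ 0.07 -0.02  0.03]
```

View pics/s15z.png

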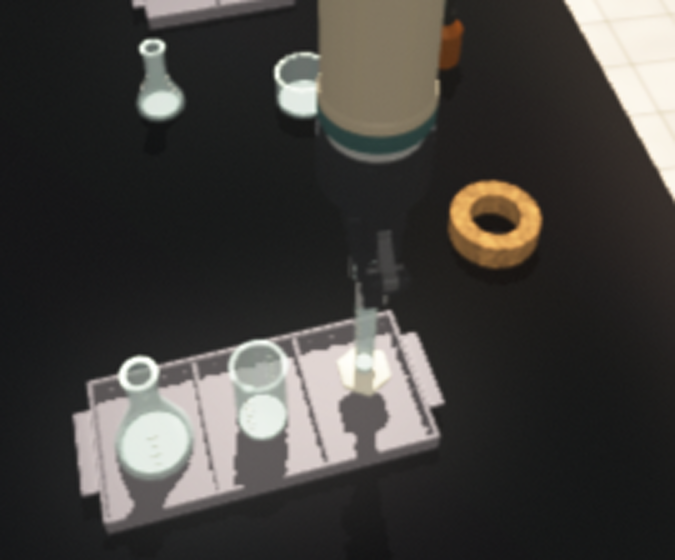

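```bash
python3 -m crank '[[1,0,0.1,0,0,0,0.8],[2,0,0.1,0,0,0,0.8],[2.4,0,0.1,0,0,0,0.8],[2.4,0,0.1,0,0,0,0.8]]'; python3 -m crank '[[0.1,0,0,0,0,0,0.8],[0.1,0,0,0,0,0,0.8]]';python3 -m crank '[[0.1,0,0,0,0,0,0.8],[0.1,0,0,0,0,0,0.8]]';python3 -m crank '[[0.07,0,0,0,0,0,0.8],[0.07,0,0,0,0,0,0.8]]'
```

```text
clock: 22.6
position: [0.6064, -0.2895, 0.0865]
ee_rot: [0.5, 0.5, 0.5, -0.5]
contact_force: [0.0, 0.3, -0.8]
width: 0.0158
clock: 22.85
position: [0.6069, -0.2897, 0.0863]
ee_rot: [0.5, 0.5, 0.5, -0.5]
contact_force: [-0.1, 0.4, -0.7]
width: 0.0158
clock: 23.1
position: [0.6067, -0.2896, 0.0851]
ee_rot: [0.5, 0.5, 0.5, -0.5]
contact_force: [-0.0, -0.2, -0.8]
width: 0.0162
clock: 23.35
position: [0.6067, -0.2896, 0.0843]
ee_rot: [0.5, 0.5, 0.5, -0.5]
contact_force: [0.2, -0.4, -0.2]
width: 0.0159
```

```bash
python3 -m crank '[[0.05,0,0,0,0,0,0.8],[0.05,0,0,0,0,0,0.8]]'; python3 -m crank '[[0.05,0,0,0,0,0,0.8],[0.05,0,0,0,0,0,0.8]]'
```

```text
clock: 23.6
position: [0.6068, -0.2897, 0.0842]
ee_rot: [0.5, 0.5, 0.5, -0.5]
contact_force: [-0.6, -0.1, 0.4]
width: 0.0158
clock: 23.85
position: [0.607, -0.2897, 0.0841]
ee_rot: [0.5, 0.5, 0.5, -0.5]
contact_force: [0.0, -0.1, 4.9]
width: 0.0164
```

Firm contact; release gently.

```bash
python3 -m crank '[[0,0,0,0,0,0,1.8],[0,0,0,0,0,0,2],[0,0,0,0,0,0,2.6],[0,0,0,0,0,0,4],[0,0,0,0,0,0,6]]'; python3 -m crank '[[-1,0,0,0,0,0,7],[-3,0,0,0,0,0,7],[-7,0,0,0,0,0,7],[-11,0,0,0,0,0,8.5],[-14,0,0,0,0,0,8.5]]'; python3 go.py .456 .086 .2;python3 - <<'E'
from h import *
grab('side','s16')
c=load('s16')['color'][160:384,130:400];  cv2.imwrite('pics/s16z.png',cv2.resize(c,None,fx=2.5,fy=2.5,interpolation=cv2.INTER_CUBIC))
E
```

```text
clock: 24.48
position: [0.6067, -0.2896, 0.0833]
ee_rot: [0.5, 0.5, 0.5, -0.5]
contact_force: [-0.2, 0.7, -0.2]
width: 0.0567
clock: 25.1
position: [0.6073, -0.2899, 0.2265]
ee_rot: [0.501, 0.5, 0.499, -0.5]
contact_force: [0.2, -0.2, 0.4]
width: 0.0847
pos [ 0.6073 -0.2899  0.2265] t 25.1 w 0.0847 F [ 0.2 -0.2  0.4]
shift [  2.54 -15.12 -37.6 ] turn [ 0.03  0.1  -0.16]
```

View pics/s16z.png

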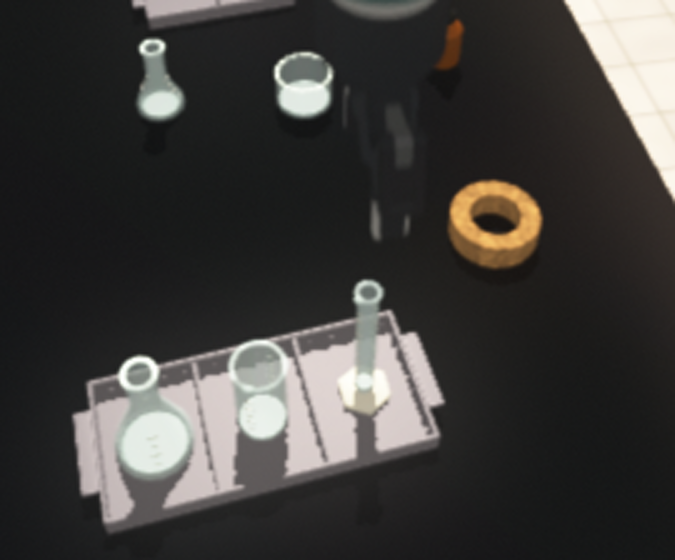

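```bash
python3 -m crank '[[0,-1.5,-4,0,0,0,8.5],[0,-3.5,-9,0,0,0,8.5],[0,-5.5,-14,0,0,0,8.5],[0,-7.6,-19,0,0,0,8.5],[0,-9.6,-24,0,0,0,8.5]]'; python3 -m crank '[[1,-2,-5,0,0,0,8.5],[2,-4,-9.5,0,0,0,8.5],[2.5,-5.5,-13,0,0,0,8.5],[2.5,-5.5,-13.6,0,0,0,8.5],[2.5,-5.5,-13.6,0,0,0,8.5]]'; python3 go.py .456 .0855 .046;python3 - <<'E'
from h import *
im=grab('wrist','w17')
E
```

```text
clock: 25.78
position: [0.5098, -0.0481, 0.224]
ee_rot: [0.5, 0.5, 0.5, -0.5]
contact_force: [-0.6, 1.5, -0.6]
width: 0.0849
clock: 26.4
position: [0.4563, 0.0862, 0.199]
ee_rot: [0.501, 0.5, 0.5, -0.499]
contact_force: [-0.1, -0.1, 0.6]
width: 0.0849
pos [0.4563 0.0862 0.199 ] t 26.4 w 0.0849 F [-0.1 -0.1  0.6]
shift [15.3  -0.06  0.06] turn [ 0.09  0.04 -0.11]
```

View pics/w17.png

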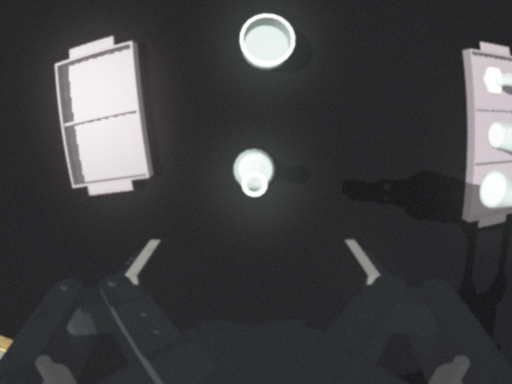

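```bash
python3 -m crank '[[4,0,0,0,0,0,8.5],[8,0,0,0,0,0,8.5],[12,0,0,0,0,0,8.5],[14.5,0,0,0,0,0,8.5],[15.2,0,0,0,0,0,8.5]]'; python3 -m crank '[[0,0,0,0,0,0,8.5]]'; python3 go.py .456 .0855 .046;python3 - <<'E'
from h import *
im=grab('wrist','w18')
E
```

```text
clock: 27.08
position: [0.4552, 0.0851, 0.045]
ee_rot: [-0.499, -0.499, -0.5, 0.501]
contact_force: [-0.6, 0.8, 0.4]
width: 0.0846
clock: 27.2
position: [0.4564, 0.0856, 0.0466]
ee_rot: [0.5, 0.5, 0.5, -0.5]
contact_force: [0.6, -0.6, 0.1]
width: 0.0848
pos [0.4564 0.0856 0.0466] t 27.2 w 0.0848 F [ 0.6 -0.6  0.1]
shift [ 0.06 -0.04  0.01] turn [-0.03  0.01 -0.02]
```

View pics/w18.png

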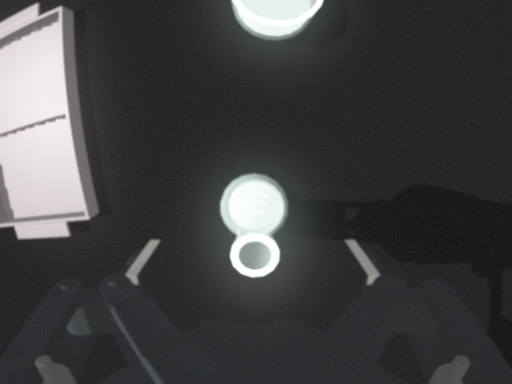

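```bash
python3 -m crank '[[0,0,0,0,0,0,6],[0,0,0,0,0,0,4],[0,0,0,0,0,0,3],[0,0,0,0,0,0,2],[0,0,0,0,0,0,1.5]]' 25; python3 -m crank '[[0,0,0,0,0,0,1.3],[0,0,0,0,0,0,1.3],[0,0,0,0,0,0,1.3]]';  python3 -m crank '[[-0.5,0,0,0,0,0,1.3],[-1.5,0,0,0,0,0,1.3],[-2.5,0,0,0,0,0,1.3],[-2.5,0,0,0,0,0,1.3]]';  python3 - <<'E'
from h import *
grab('side','s19');grab('scene','c19')
c=load('s19')['color'][130:260,150:290]; d=load('c19')['color'][80:210,230:370]; cv2.imwrite('pics/s19z.png',cv2.resize(np.hstack([c,d]),None,fx=2.8,fy=2.8,interpolation=cv2.INTER_CUBIC))
E
python3 go.py .488 .284 .11
```

```text
clock: 27.88
position: [0.456, 0.0863, 0.0468]
ee_rot: [0.5, 0.5, 0.5, -0.5]
contact_force: [0.3, -0.8, 3.2]
width: 0.0222
clock: 28.25
position: [0.456, 0.0862, 0.0468]
ee_rot: [0.5, 0.5, 0.5, -0.5]
contact_force: [-0.5, -1.8, 5.1]
width: 0.0224
clock: 28.75
position: [0.4564, 0.0864, 0.0724]
ee_rot: [0.501, 0.5, 0.5, -0.499]
contact_force: [0.0, -0.3, -0.8]
width: 0.0224
pos [0.4555 0.0863 0.0716] t 28.85 w 0.0222 F [ 0.6  0.1 -0.4]
shift [ -3.84   3.26 -19.77] turn [ 0.03  0.   -0.02]
```

View pics/s19z.png

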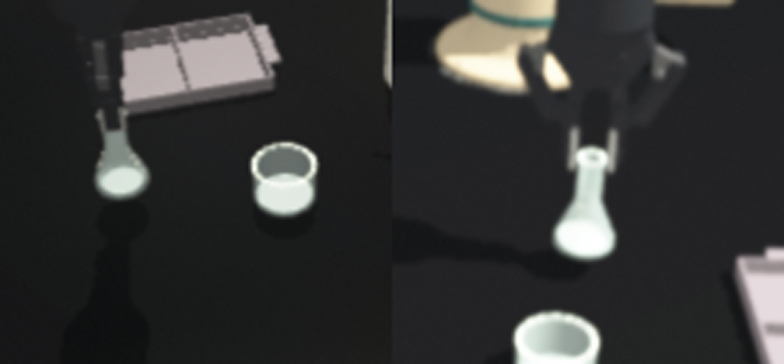

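```bash
python3 -m crank '[[-2,0.3,-2,0,0,0,1.3],[-3.8,1.1,-6,0,0,0,1.3],[-3.8,2,-11,0,0,0,1.3],[-3.8,2.8,-16,0,0,0,1.3],[-3.8,3.2,-19,0,0,0,1.3]]'; python3 -m crank '[[0,0,-0.8,0,0,0,1.3],[1,0,-0.8,0,0,0,1.3],[2.5,0,-0.8,0,0,0,1.3],[3.5,0,-0.8,0,0,0,1.3],[3.5,0,-0.8,0,0,0,1.3]]';  python3 - <<'E'
from h import *
grab('side','s20');grab('scene','c20')
c=load('s20')['color'][90:220,150:290]; d=load('c20')['color'][120:250,310:450]; cv2.imwrite('pics/s20z.png',cv2.resize(np.hstack([c,d]),None,fx=2.8,fy=2.8,interpolation=cv2.INTER_CUBIC))
E
python3 go.py .488 .284 .0498
```

```text
clock: 29.48
position: [0.4875, 0.2786, 0.1089]
ee_rot: [0.5, 0.499, 0.501, -0.5]
contact_force: [0.3, -0.6, -0.6]
width: 0.0221
clock: 30.1
position: [0.4865, 0.2831, 0.073]
ee_rot: [-0.5, -0.499, -0.5, 0.501]
contact_force: [0.3, 0.3, 0.3]
width: 0.0226
pos [0.4876 0.2839 0.0743] t 30.2 w 0.022 F [-0.3 -0.2 -0.1]
shift [ 2.45  0.04 -0.01] turn [-0.01  0.01 -0.  ]
```

View pics/s20z.png

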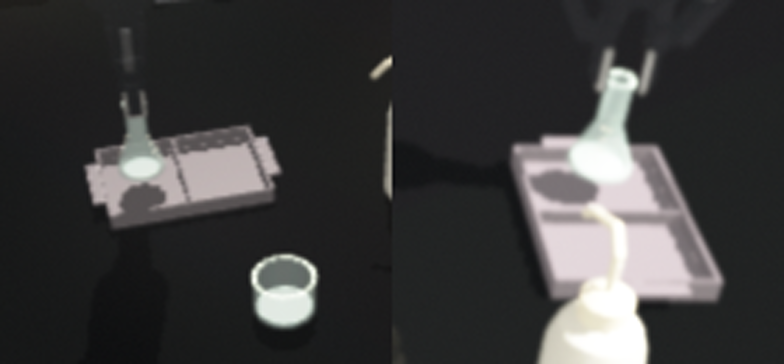

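```bash
python3 -m crank '[[1,0,0,0,0,0,1.3],[1.8,0,0,0,0,0,1.3],[2.25,0,0,0,0,0,1.3],[2.25,0,0,0,0,0,1.3]]'; python3 -m crank '[[0.1,0,0,0,0,0,1.3],[0.1,0,0,0,0,0,1.3]]';python3 -m crank '[[0.1,0,0,0,0,0,1.3],[0.1,0,0,0,0,0,1.3]]';python3 -m crank '[[0.07,0,0,0,0,0,1.3],[0.07,0,0,0,0,0,1.3]]'
```

```text
clock: 30.7
position: [0.4871, 0.2842, 0.0513]
ee_rot: [0.5, 0.499, 0.5, -0.5]
contact_force: [0.4, 0.0, -0.1]
width: 0.022
clock: 30.95
position: [0.4876, 0.2844, 0.051]
ee_rot: [0.5, 0.5, 0.5, -0.5]
contact_force: [0.4, 0.5, -0.7]
width: 0.0225
clock: 31.2
position: [0.4876, 0.2844, 0.05]
ee_rot: [0.5, 0.5, 0.5, -0.5]
contact_force: [0.3, 0.3, 0.3]
width: 0.0227
clock: 31.45
position: [0.488, 0.2844, 0.0498]
ee_rot: [0.5, 0.5, 0.5, -0.499]
contact_force: [0.2, -0.2, 5.1]
width: 0.0219
```

```bash
python3 -m crank '[[0,0,0,0,0,0,2.5],[0,0,0,0,0,0,2.9],[0,0,0,0,0,0,4],[0,0,0,0,0,0,5.5],[0,0,0,0,0,0,6]]'; python3 -m crank '[[-2,0,0,0,0,0,6],[-5,0,0,0,0,0,6],[-9,0,0,0,0,0,6],[-13,0,0,0,0,0,8.5],[-15,0,0,0,0,0,8.5]]'; python3 go.py .6115 .0703 .2;python3 - <<'E'
from h import *
grab('side','s21');grab('scene','c21')
c=load('s21')['color'][90:220,150:290]; d=load('c21')['color'][120:250,310:450]; cv2.imwrite('pics/s21z.png',cv2.resize(np.hstack([c,d]),None,fx=2.8,fy=2.8,interpolation=cv2.INTER_CUBIC))
E
```

```text
clock: 32.08
position: [0.4874, 0.2843, 0.0491]
ee_rot: [0.5, 0.5, 0.5, -0.5]
contact_force: [0.5, 0.4, -0.5]
width: 0.0598
clock: 32.7
position: [0.4884, 0.2848, 0.2018]
ee_rot: [0.501, 0.501, 0.5, -0.499]
contact_force: [0.7, 0.7, -0.1]
width: 0.0852
pos [0.4884 0.2848 0.2018] t 32.7 w 0.0852 F [ 0.7  0.7 -0.1]
shift [ 0.19 12.29 21.46] turn [ 0.03 -0.09 -0.21]
```

View pics/s21z.png

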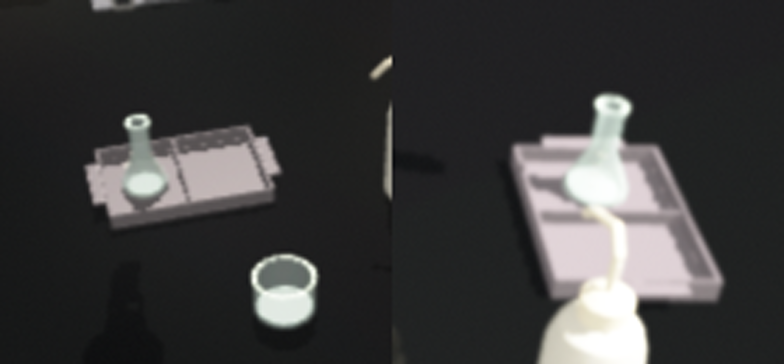

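```bash
python3 -m crank '[[0,2,3.5,0,0,0,8.5],[0,4.5,8,0,0,0,8.5],[0,7.3,12.8,0,0,0,8.5],[0,10,17.5,0,0,0,8.5],[0,12.25,21.4,0,0,0,8.5]]'; python3 -m crank '[[0,0,0,0,0,0,8.5],[0,0,0,0,0,0,8.5]]'
python3 - <<'E'
from h import *
im=load('s21'); print(onz(im,150+284.5/2.8-.5,90+278.5/2.8-.5,.04))
im=grab('wrist','w22'); cv2.imwrite('pics/w22z.png',cv2.resize(im['color'][110:210,200:310],None,fx=6,fy=6,interpolation=cv2.INTER_CUBIC))
E
python3 go.py .6115 .0703 .2
```

```text
clock: 33.42
position: [0.6102, 0.0684, 0.1974]
ee_rot: [-0.499, -0.499, -0.5, 0.501]
contact_force: [-0.2, 0.2, 0.0]
width: 0.0849
clock: 33.67
position: [0.609, 0.0708, 0.1978]
ee_rot: [0.499, 0.499, 0.501, -0.501]
contact_force: [0.2, 1.1, -0.4]
width: 0.0847
[0.6110698  0.06986213 0.04      ]
pos [0.609  0.0713 0.1982] t 33.725 w 0.085 F [0.8 0.7 0.2]
shift [-0.18  0.25  0.1 ] turn [ 0.06 -0.04  0.12]
```

View pics/w22z.png

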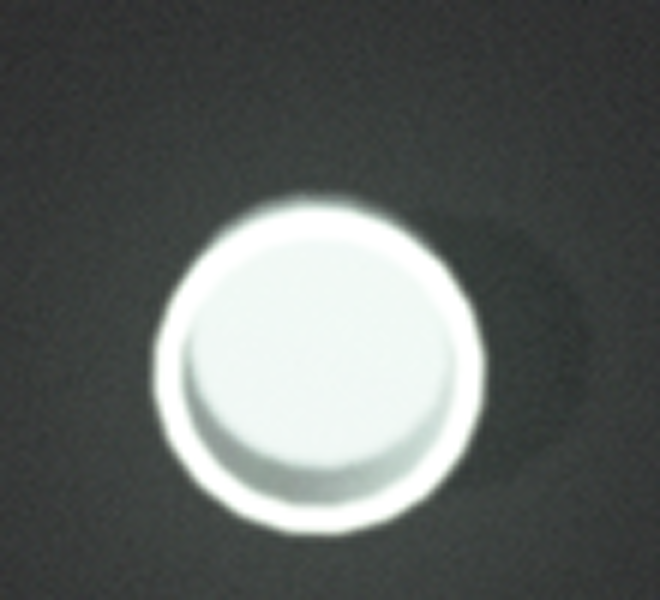

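```bash
python3 - <<'E'
from h import *
im=load('w22'); print(onz(im,253,171.1,.04,True))
E
python3 -m crank '[[4,0.2,0.1,0,0,0,8.5],[8,0.2,0.1,0,0,0,8.5],[11,0.2,0.1,0,0,0,8.5],[13.5,0.2,0.1,0,0,0,8.5],[14,0.2,0.1,0,0,0,8.5]]'; python3 -m crank '[[0,0,0,0,0,0,8.5],[0,0,0,0,0,0,8.5]]'
python3 - <<'E'
from h import *
im=grab('wrist','w23'); grab('side','s23')
E
python3 go.py .6112 .0700 .005
```

```text
[0.61139792 0.06970483 0.04      ]
clock: 34.35
position: [0.6098, 0.0709, 0.0575]
ee_rot: [0.5, 0.498, 0.502, -0.5]
contact_force: [0.0, 0.8, 0.5]
width: 0.0847
clock: 34.6
position: [0.6129, 0.0698, 0.0606]
ee_rot: [0.501, 0.5, 0.5, -0.499]
contact_force: [-0.0, -0.9, -0.6]
width: 0.0851
pos [0.6129 0.0695 0.0604] t 34.7 w 0.0848 F [-0.1 -0.4  0.8]
shift [ 5.54 -0.18 -0.05] turn [ 0.04  0.   -0.13]
```

View pics/w23.png

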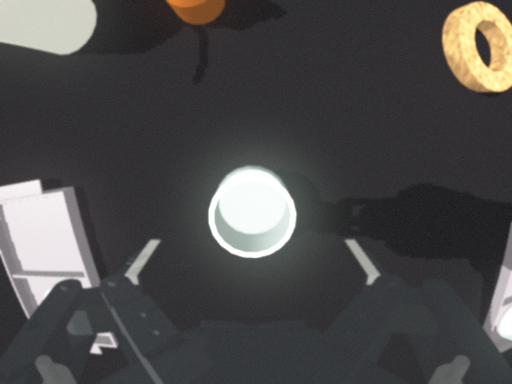

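```bash
python3 -m crank '[[2,-0.15,-0.05,0,0,0,8.5],[3.5,-0.15,-0.05,0,0,0,8.5],[4.7,-0.15,-0.05,0,0,0,8.5],[5.4,-0.15,-0.05,0,0,0,8.5],[5.4,-0.15,-0.05,0,0,0,8.5]]'; python3 go.py .6112 .0700 .005; python3 -m crank '[[0,0,0,0,0,0,7.5],[0,0,0,0,0,0,6.8],[0,0,0,0,0,0,6.4],[0,0,0,0,0,0,5.5],[0,0,0,0,0,0,5.5]]' 25;  python3 -m crank '[[0,0,0,0,0,0,5.5],[0,0,0,0,0,0,5.5]]'
```

```text
clock: 35.33
position: [0.6103, 0.0699, 0.0046]
ee_rot: [0.5, 0.5, 0.5, -0.5]
contact_force: [-0.4, 1.4, 0.6]
width: 0.0847
pos [0.6103 0.0699 0.0046] t 35.325 w 0.0847 F [-0.4  1.4  0.6]
shift [-0.04  0.09 -0.01] turn [0.03 0.01 0.06]
clock: 35.95
position: [0.6106, 0.0699, 0.0053]
ee_rot: [0.5, 0.5, 0.5, -0.5]
contact_force: [-0.5, -0.5, -0.1]
width: 0.0552
clock: 36.2
position: [0.6105, 0.0699, 0.0052]
ee_rot: [0.5, 0.5, 0.5, -0.5]
contact_force: [0.0, 0.4, 0.4]
width: 0.0548
```

```bash
python3 -m crank '[[0,0,0,0,0,0,5],[0,0,0,0,0,0,5],[0,0,0,0,0,0,5]]';  python3 - <<'E'
from h import *
im=grab('wrist','w24'); grab('side','s24');grab('scene','c24')
c=load('s24')['color'][120:250,180:320]; d=load('c24')['color'][120:250,210:350]; cv2.imwrite('pics/s24z.png',cv2.resize(np.hstack([c,d]),None,fx=2.8,fy=2.8,interpolation=cv2.INTER_CUBIC))
E
```

```text
clock: 36.58
position: [0.611, 0.0699, 0.0058]
ee_rot: [0.5, 0.5, 0.5, -0.5]
contact_force: [-1.0, 0.0, 5.3]
width: 0.0502
```

View pics/w24.png

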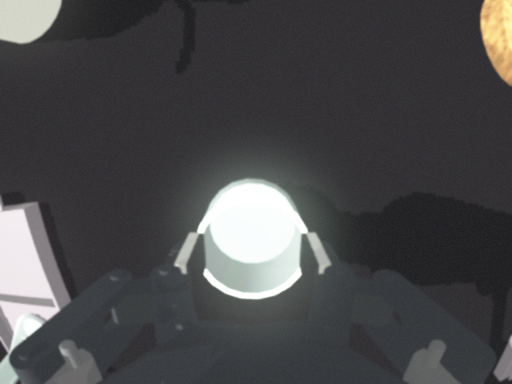

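View pics/s24z.png

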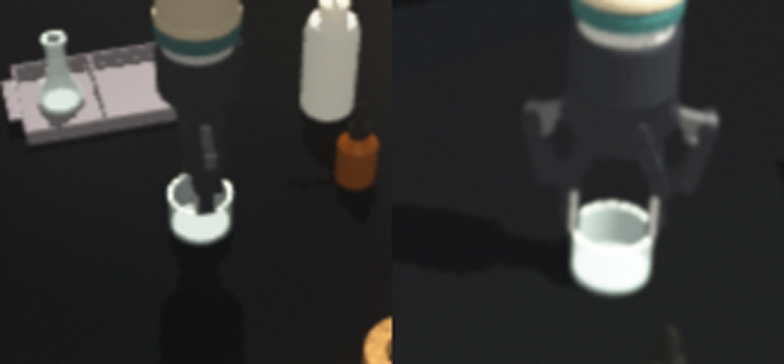

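```bash
python3 -m crank '[[0,0,0,0,0,0,4],[0,0,0,0,0,0,4],[0,0,0,0,0,0,4]]'; python3 -m crank '[[-0.5,0,0,0,0,0,4],[-1.5,0,0,0,0,0,4],[-2.5,0,0,0,0,0,4],[-2.5,0,0,0,0,0,4]]'
python3 - <<'E'
from h import *
grab('side','s25');grab('scene','c25')
c=load('s25')['color'][120:250,180:320]; d=load('c25')['color'][120:250,210:350]; cv2.imwrite('pics/s25z.png',cv2.resize(np.hstack([c,d]),None,fx=2.8,fy=2.8,interpolation=cv2.INTER_CUBIC))
E
python3 go.py .574 .292 .1
```

```text
clock: 37.1
position: [0.6121, 0.0696, 0.0069]
ee_rot: [0.501, 0.501, 0.499, -0.499]
contact_force: [0.1, -0.5, 10.0]
width: 0.0399
clock: 37.6
position: [0.6114, 0.0699, 0.0312]
ee_rot: [0.501, 0.5, 0.5, -0.499]
contact_force: [-0.1, -0.5, -0.8]
width: 0.0403
pos [0.6105 0.0699 0.0303] t 37.7 w 0.0398 F [-0.7 -0.2 -0.7]
shift [ -6.98  -3.64 -22.21] turn [ 0.03  0.   -0.  ]
```

View pics/s25z.png

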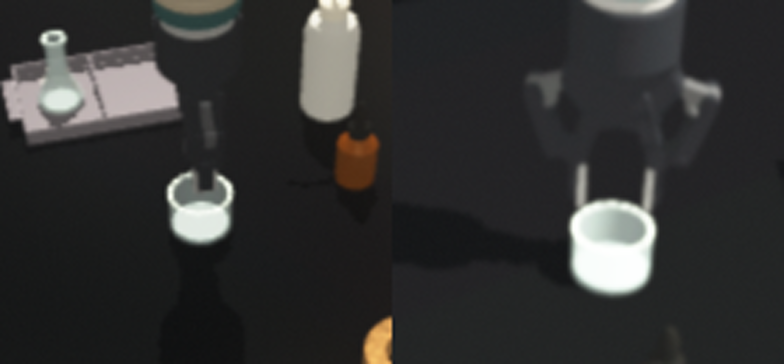

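Run:
```python
from h import *
im=grab('wrist','w26'); 
for t in ['c24','c25']:
    pass
a=load('c24')['color'][140:230,250:340];b=load('c25')['color'][140:230,250:340]
cv2.imwrite('pics/c2425.png',cv2.resize(np.hstack([a,b]),None,fx=4.4,fy=4.4,interpolation=cv2.INTER_CUBIC))
```

```text
(no output)
```

View pics/w26.png

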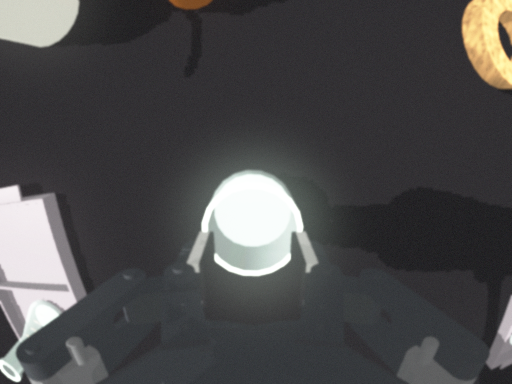

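View pics/c2425.png

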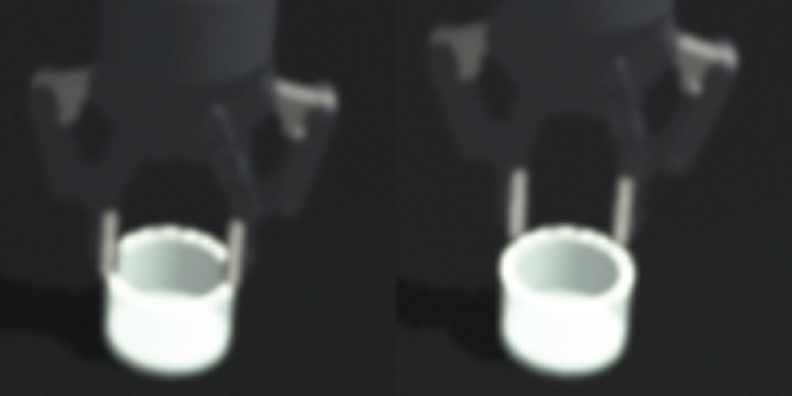

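Run:
```python
from h import *
def atx(im,u,v,x):
    e,d=ray(im,u,v); return e+d*(x-e[0])/d[0]
for t,pts in [('c24',[(108,212),(108,275),(238,222),(236,280)]),('c25',[(515-396,170),(515-396,238),(625-396,178),(622-396,246)])]:
    im=load(t)
    for p in pts: print(t,atx(im,250+p[0]/4.4,140+p[1]/4.4,.611+.011).round(4))
```

```text
c24 [0.622  0.0409 0.0782]
c24 [0.622  0.0421 0.0413]
c24 [0.622  0.1004 0.0781]
c24 [0.622  0.102  0.0444]
c25 [0.622  0.0451 0.1022]
c25 [0.622  0.0465 0.0637]
c25 [0.622  0.0946 0.1022]
c25 [0.622  0.096  0.0638]
```

Run:
```python
from h import *
def atx(im,u,v,x,f=False):
    e,d=ray(im,u,v,f); return e+d*(x-e[0])/d[0]
im=load('w26'); print(im['eye'])
for p in [(209,233),(188,268),(294,233),(317,268)]: print(atx(im,*p,.611,True).round(4),atx(im,*p,.622,True).round(4))
im=load('s25')
e=[(180+b/2.8,120+c/2.8) for b,c in [(196,188),(213,188)]]
for p in e:
    print([onz(im,*p,z).round(4) for z in (.03,.05,.065)])
z=load('c25'); zz=z['z_map']
for p in [(250+119/4.4,140+225/4.4),(250+119/4.4,140+200/4.4)]:
    u,v=int(p[0]),int(p[1]); d=zz[v-1:v+2,u-1:u+2]; print(d)
    ee,dd=ray(z,u,v); print(ee+dd*d[1,1])
```

```text
[0.68029242 0.0698015  0.20455086]
[0.611  0.0951 0.0444] [0.622  0.0911 0.0698]
[0.611  0.0995 0.086 ] [0.622  0.0948 0.1048]
[0.611  0.045  0.0442] [0.622  0.0489 0.0697]
[0.611  0.0396 0.0859] [0.622  0.0444 0.1048]
[array([0.6106, 0.0886, 0.03  ]), array([0.6078, 0.0665, 0.05  ]), array([0.6056, 0.0499, 0.065 ])]
[array([0.6269, 0.0859, 0.03  ]), array([0.6236, 0.0639, 0.05  ]), array([0.6211, 0.0473, 0.065 ])]
[[0.8317413  0.83360636 0.8335619 ]
 [0.83346313 0.8332745  0.834056  ]
 [0.8370358  0.83379465 0.8330084 ]]
[0.62096177 0.046055   0.07078341]
[[0.82564735 0.8221202  0.82503784]
 [0.8249585  0.8248327  0.82528925]
 [0.8273638  0.82784945 0.82384634]]
[0.62061661 0.04551209 0.08557671]
```

Run:
```python
from h import *
a=load('c19')['color'][80:180,250:350];b=load('c14')['color'][80:180,170:270]
cv2.imwrite('pics/cmp.png',cv2.resize(np.hstack([a,b]),None,fx=4,fy=4,interpolation=cv2.INTER_CUBIC))
cv2.imwrite('pics/cmp2.png',cv2.resize(load('c9')['color'][80:180,80:180],None,fx=5,fy=5,interpolation=cv2.INTER_CUBIC))
print(manip.get_state()['position'],manip.get_state()['qpos'].round(4))
```

```text
[0.61029927 0.06987714 0.03001807] [ 8.0000e-04  4.6830e-01  1.6567e+00 -1.0000e-04  1.0170e+00  1.5712e+00]
```

View pics/cmp.png

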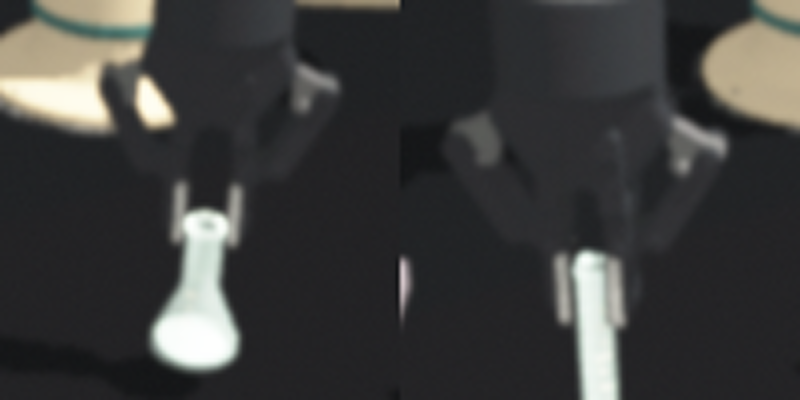

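View pics/cmp2.png

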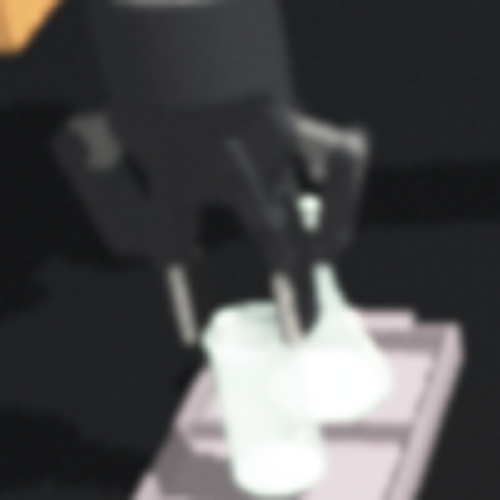

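Run:
```python
from h import *
def atx(im,u,v,x,f=False):
    e,d=ray(im,u,v,f); return e+d*(x-e[0])/d[0]
im=load('c14')
for p in [(562,325),(617,327),(562,252)]: print(atx(im,170+(p[0]-400)/4,80+p[1]/4,.636).round(4), 'TCP .1115')
im=load('c19')
for p in [(177,243),(235,245),(180,183)]: print(atx(im,250+p[0]/4,80+p[1]/4,.467).round(4),'TCP .072')
print(rotm(im)[:,2])
```

```text
[ 0.636  -0.0842  0.1415] TCP .1115
[ 0.636  -0.0571  0.1426] TCP .1115
[ 0.636  -0.0817  0.1823] TCP .1115
[0.467  0.072  0.1023] TCP .072
[0.467  0.1049 0.1034] TCP .072
[0.467  0.0714 0.1405] TCP .072
[0.79884218 0.10102561 0.59299663]
```

```bash
python3 -m crank '[[-2,0,0,0,0,0,6],[-3,0,0,0,0,0,8],[-3,0,0,0,0,0,8.5],[-3,0,0,0,0,0,8.5],[-3,0,0,0,0,0,8.5]]'
python3 - <<'E'
from h import *
im=grab('wrist','w27'); grab('side','s27'); s=load('s27')
cv2.imwrite('pics/w27z.png',np.hstack([cv2.resize(im['color'][140:300,120:390],None,fx=1.6,fy=1.6,interpolation=cv2.INTER_CUBIC),cv2.resize(s['color'][140:240,210:300],None,fx=2.56,fy=2.56,interpolation=cv2.INTER_CUBIC)]))
E
python3 go.py .6112 .07 .04
```

```text
clock: 38.38
position: [0.61, 0.0699, 0.0595]
ee_rot: [0.5, 0.5, 0.5, -0.5]
contact_force: [-0.9, -0.2, 0.8]
width: 0.0854
pos [0.6102 0.0699 0.0596] t 38.475 w 0.0848 F [-0.4 -0.6  0.1]
shift [ 1.96  0.1  -0.01] turn [0.03 0.01 0.05]
```

View pics/w27z.png

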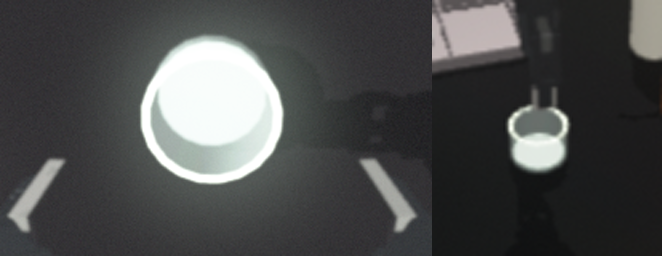

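```bash
python3 -m crank '[[2,0.1,0,0,0,0,8.5],[4,0.1,0,0,0,0,8.5],[5.3,0.1,0,0,0,0,8.5],[5.5,0.1,0,0,0,0,8.5]]'; python3 -m crank '[[0.5,0,0,0,0,0,8.5],[1,0,0,0,0,0,8.5],[1,0,0,0,0,0,8.5]]'
python3 - <<'E'
from h import *
im=grab('scene','c28'); cv2.imwrite('pics/c28z.png',cv2.resize(im['color'][110:230,220:360],None,fx=5,fy=5,interpolation=cv2.INTER_CUBIC))
E
```

```text
clock: 38.98
position: [0.6108, 0.0698, 0.0041]
ee_rot: [0.5, 0.499, 0.501, -0.5]
contact_force: [0.1, -0.1, 1.1]
width: 0.0852
clock: 39.35
position: [0.6114, 0.0699, -0.0049]
ee_rot: [0.5, 0.5, 0.5, -0.5]
contact_force: [0.4, 0.0, 0.3]
width: 0.085
```

View pics/c28z.png

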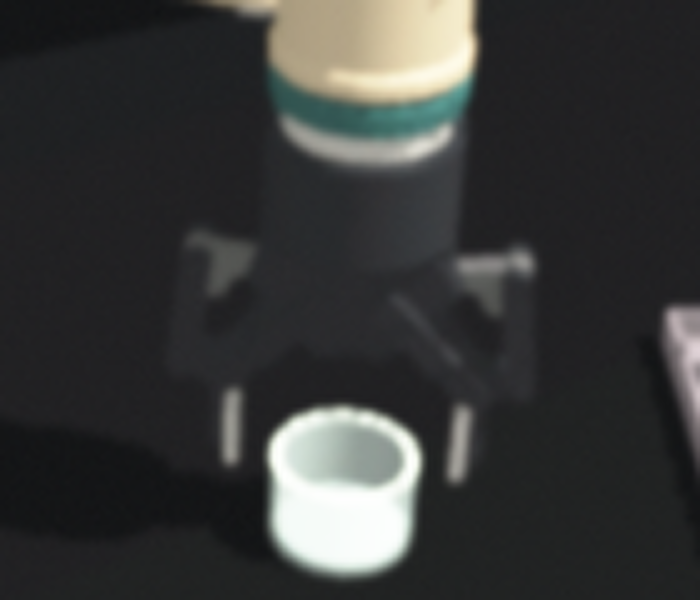

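```bash
python3 - <<'E'
from h import *
im=load('c28')
for p in [(231,467),(457,483)]:
    e,d=ray(im,220+p[0]/5,110+p[1]/5); print((e+d*(.622-e[0])/d[0]).round(4))
E
python3 -m crank '[[0.5,0,0,0,0,0,8.5],[1,0,0,0,0,0,8.5],[1,0,0,0,0,0,8.5]]'
```

```text
[0.622  0.0247 0.0372]
[0.622  0.1184 0.0382]
clock: 39.78
position: [0.611, 0.0699, -0.0154]
ee_rot: [0.5, 0.5, 0.5, -0.5]
contact_force: [-0.2, 0.1, -0.9]
width: 0.085
```

```bash
python3 -m crank '[[0.5,0,0,0,0,0,8.5],[0.5,0,0,0,0,0,8]]'; python3 -m crank '[[0,0,0,0,0,0,7],[0,0,0,0,0,0,6.4],[0,0,0,0,0,0,5.8],[0,0,0,0,0,0,5],[0,0,0,0,0,0,5]]' 25;  python3 -m crank '[[0,0,0,0,0,0,5],[0,0,0,0,0,0,5]]'
```

```text
clock: 40.02
position: [0.6111, 0.0699, -0.0203]
ee_rot: [0.5, 0.5, 0.5, -0.5]
contact_force: [0.5, -0.3, -0.5]
width: 0.0799
clock: 40.65
position: [0.6118, 0.0699, -0.0194]
ee_rot: [0.5, 0.5, 0.5, -0.5]
contact_force: [-0.6, -0.0, 3.9]
width: 0.0601
clock: 40.9
position: [0.6118, 0.0699, -0.0194]
ee_rot: [0.5, 0.5, 0.5, -0.5]
contact_force: [-1.1, 0.7, 5.8]
width: 0.0597
```

Gripped at 60 mm now. Lift and check.

```bash
python3 -m crank '[[-0.5,0,0,0,0,0,5],[-1.5,0,0,0,0,0,5],[-2.5,0,0,0,0,0,5],[-2.5,0,0,0,0,0,5]]'
python3 - <<'E'
from h import *
grab('side','s29');grab('scene','c29')
c=load('s29')['color'][120:250,180:320]; d=load('c29')['color'][120:250,210:350]; cv2.imwrite('pics/s29z.png',cv2.resize(np.hstack([c,d]),None,fx=2.8,fy=2.8,interpolation=cv2.INTER_CUBIC))
E
python3 go.py .574 .292 .06
```

```text
clock: 41.4
position: [0.6126, 0.0699, 0.0064]
ee_rot: [0.501, 0.5, 0.499, -0.499]
contact_force: [0.1, -0.1, -1.1]
width: 0.0594
pos [0.6116 0.0699 0.0054] t 41.5 w 0.0597 F [-0.2  1.  -0.8]
shift [ -5.46  -3.75 -22.21] turn [ 0.03  0.01 -0.02]
```

View pics/s29z.png

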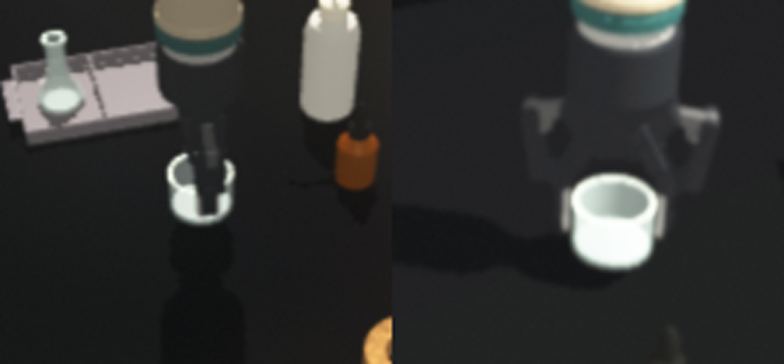

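```bash
python3 -m crank '[[-2,-0.2,-1.5,0,0,0,5],[-4.5,-0.9,-5,0,0,0,5],[-6,-1.7,-10,0,0,0,5],[-6,-2.5,-15,0,0,0,5],[-6,-3.3,-19.5,0,0,0,5]]'; python3 -m crank '[[0,-0.4,-2,0,0,0,5],[0,-0.4,-2.7,0,0,0,5],[1.5,-0.4,-2.7,0,0,0,5],[3.5,-0.4,-2.7,0,0,0,5],[3.5,-0.4,-2.7,0,0,0,5]]';  python3 - <<'E'
from h import *
grab('side','s30');grab('scene','c30')
c=load('s30')['color'][70:200,160:300]; d=load('c30')['color'][120:250,310:450]; cv2.imwrite('pics/s30z.png',cv2.resize(np.hstack([c,d]),None,fx=2.8,fy=2.8,interpolation=cv2.INTER_CUBIC))
E
python3 go.py .574 .292 -.0164
```

```text
clock: 42.12
position: [0.578, 0.2665, 0.0652]
ee_rot: [0.5, 0.5, 0.5, -0.5]
contact_force: [0.2, -0.1, -0.6]
width: 0.0596
clock: 42.75
position: [0.5729, 0.2894, 0.0275]
ee_rot: [-0.499, -0.498, -0.5, 0.502]
contact_force: [0.0, -0.7, -0.5]
width: 0.0596
pos [0.5746 0.2906 0.0297] t 42.85 w 0.0597 F [ 0.2  0.1 -0.1]
shift [ 4.61 -0.06 -0.14] turn [-0.05  0.04  0.05]
```

View pics/s30z.png

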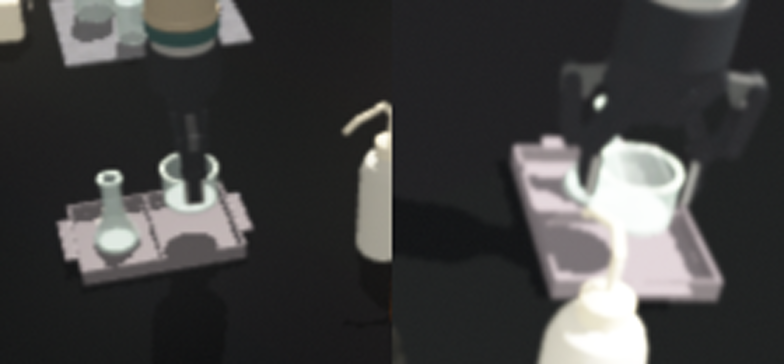

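```bash
python3 -m crank '[[1.5,-0.05,-0.1,0,0,0,5],[3,-0.05,-0.1,0,0,0,5],[4,-0.05,-0.1,0,0,0,5],[4.2,-0.05,-0.1,0,0,0,5],[4.2,-0.05,-0.1,0,0,0,5]]'; python3 -m crank '[[0.15,0,0,0,0,0,5],[0.15,0,0,0,0,0,5]]'; python3 -m crank '[[0.1,0,0,0,0,0,5],[0.1,0,0,0,0,0,5]]'; python3 -m crank '[[0.07,0,0,0,0,0,5],[0.07,0,0,0,0,0,5]]'
```

```text
clock: 43.48
position: [0.574, 0.293, -0.012]
ee_rot: [0.5, 0.5, 0.5, -0.5]
contact_force: [-0.0, -0.6, 0.4]
width: 0.0594
clock: 43.72
position: [0.5741, 0.2929, -0.013]
ee_rot: [0.5, 0.5, 0.5, -0.5]
contact_force: [-1.4, -0.3, -0.6]
width: 0.0597
clock: 43.98
position: [0.5739, 0.2928, -0.0143]
ee_rot: [0.5, 0.5, 0.5, -0.5]
contact_force: [-0.2, 0.0, -1.2]
width: 0.0596
clock: 44.22
position: [0.5739, 0.2928, -0.0151]
ee_rot: [0.5, 0.5, 0.5, -0.5]
contact_force: [-0.3, 0.2, -0.5]
width: 0.0595
```

```bash
python3 -m crank '[[0.07,0,0,0,0,0,5],[0.07,0,0,0,0,0,5]]'; python3 -m crank '[[0.05,0,0,0,0,0,5],[0.05,0,0,0,0,0,5]]'; python3 -m crank '[[0.05,0,0,0,0,0,5],[0.05,0,0,0,0,0,5]]'
```

```text
clock: 44.48
position: [0.5739, 0.2928, -0.0158]
ee_rot: [0.5, 0.5, 0.5, -0.5]
contact_force: [-0.4, -0.3, -0.1]
width: 0.0596
clock: 44.72
position: [0.5739, 0.2928, -0.0163]
ee_rot: [0.5, 0.5, 0.5, -0.5]
contact_force: [0.1, 0.6, -1.1]
width: 0.0601
clock: 44.98
position: [0.574, 0.2929, -0.0164]
ee_rot: [0.5, 0.5, 0.5, -0.5]
contact_force: [-0.8, -0.7, 3.0]
width: 0.0595
```

Contact. Release to about 68 mm and lift straight up.

```bash
python3 -m crank '[[0,0,0,0,0,0,6.2],[0,0,0,0,0,0,6.5],[0,0,0,0,0,0,6.9],[0,0,0,0,0,0,7],[0,0,0,0,0,0,7]]'; python3 -m crank '[[-1,0,0,0,0,0,7],[-3,0,0,0,0,0,7],[-6,0,0,0,0,0,7],[-11,0,0,0,0,0,8],[-16,0,0,0,0,0,8]]'; python3 -m crank '[[-4,0,0,0,0,0,8],[-7,-4,6,0,0,0,8],[-7,-8,12,0,0,0,8],[-7,-12,18,0,0,0,8],[-7,-14,22,0,0,0,8]]'
python3 - <<'E'
from h import *
grab('side','s31');grab('scene','c31');grab('wrist','w31')
E
```

```text
clock: 45.6
position: [0.5739, 0.2929, -0.0168]
ee_rot: [0.5, 0.5, 0.5, -0.5]
contact_force: [0.0, 0.0, -0.3]
width: 0.0697
clock: 46.22
position: [0.5738, 0.2928, 0.1453]
ee_rot: [0.5, 0.5, 0.5, -0.5]
contact_force: [0.6, 0.1, 0.3]
width: 0.0799
clock: 46.85
position: [0.4406, 0.0853, 0.2142]
ee_rot: [0.501, 0.5, 0.5, -0.499]
contact_force: [0.3, -1.2, 0.0]
width: 0.0797
```

View pics/s31.png

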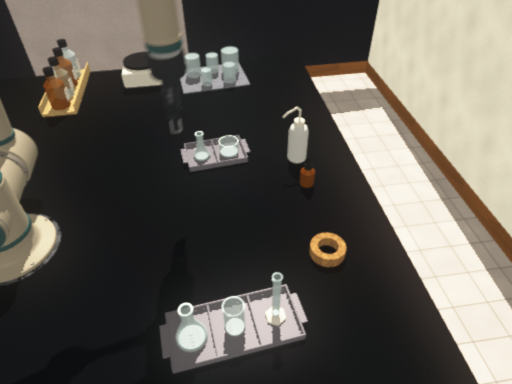

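View pics/c31.png

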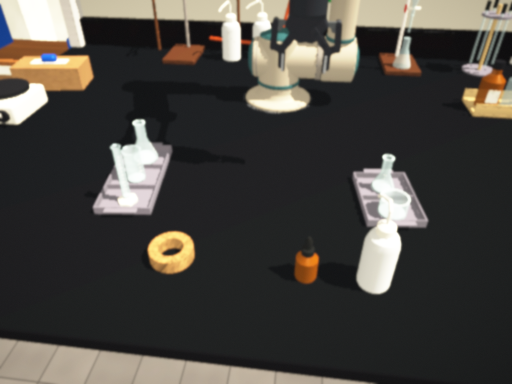

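View pics/w31.png

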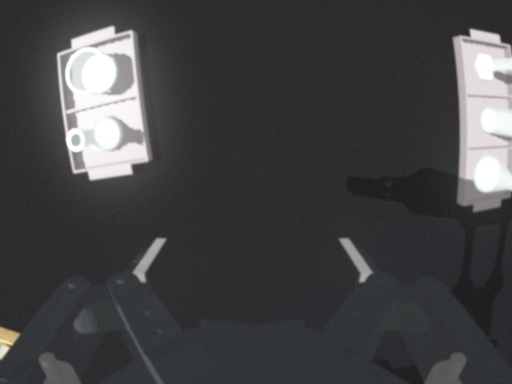

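Run:
```python
from h import *
s=load('s31')['color'];c=load('c31')['color']
z=lambda a,w,h:cv2.resize(a,(w,h),interpolation=cv2.INTER_CUBIC)
top=np.hstack([z(s[270:370,155:315],440,275),z(s[125:175,175:255],340,275)])
bot=np.hstack([z(c[110:220,90:180],390,300),z(c[145:230,345:430],390,300)])
bot=z(bot,780,300)
cv2.imwrite('pics/fin.png',np.vstack([top,bot]))
# bystanders unchanged?
s0=load('scene0')['color'].astype(int);d=np.abs(s0-c).max(2)
for n,(x0,y0,x1,y1) in {'wash':(355,225,400,292),'drop':(292,238,320,284),'cork':(145,230,197,274)}.items(): print(n,(d[y0:y1,x0:x1]>60).sum())
```

```text
wash 0
drop 0
cork 0
```

View pics/fin.png

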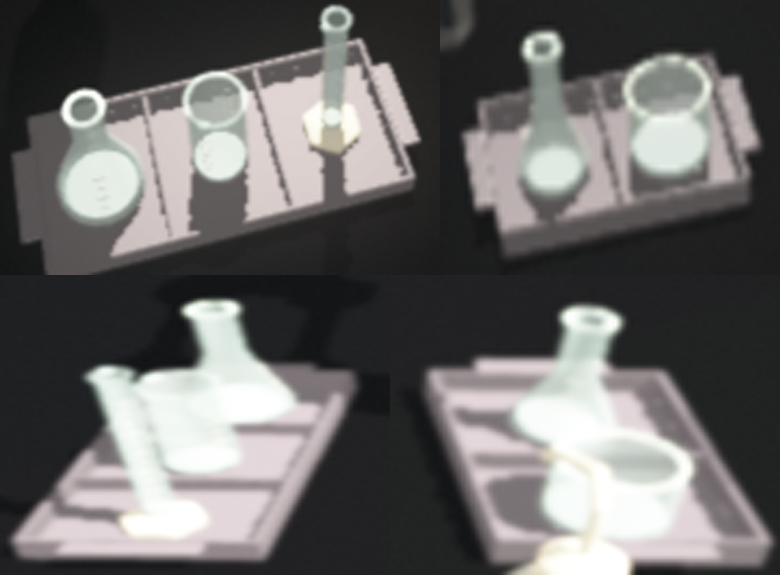

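```bash
python3 -m crank '[[0,0,0,0,0,0,8],[0,0,0,0,0,0,8],[0,0,0,0,0,0,8]]'; python3 -c "
from rig import manip
print(manip.sign_off())"
```

```text
clock: 47.38
position: [0.4424, 0.0875, 0.2129]
ee_rot: [0.5, 0.499, 0.501, -0.5]
contact_force: [0.2, -0.2, 0.7]
width: 0.0799
the job is handed in; nothing more can be done
None
```

Both trays are made up and the job was handed in at 47.4 s of the allowed 131 s.

- **Titration tray, nearest to farthest from the robot:** the larger flask, the tall beaker (taken out of the dish first) and the measuring cylinder.
- **Crystallisation tray, nearest to farthest:** the smaller flask and the dish.

**How each was placed:** I lowered each piece until the wrist force showed about 3–5 N of contact with the tray floor, then released it.

**Last checks:**
- The final views from all three cameras show every piece upright, one to a compartment. The gripper is open, about 20 cm up and clear of everything.
- Scene pictures from before and after show no change at the wash bottle, dropper bottle or cork ring.

**What failed or disagreed:**
- **First grasp of the dish failed.** The fingers slid over the rim and pressed on it with up to about 10 N. The dish stayed in place.
- **The finger tips sat about 30–40 mm above the reported TCP.** That is much more than the description's 13 mm swing. I went about 25 mm lower for the dish, and that grasp held at 60 mm.
- **The beaker may have been held only near its rim.** The same offset applied to the earlier grasps, and the opening read 39–40 mm on the 42 mm beaker. It did not slip visibly.

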